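# Lock two gel cassettes in the sloped casting stand with a tapped wedge

## Robot

A 7-joint arm with a two-finger parallel gripper is mounted at the origin on the work surface. World frame = base frame: x ahead of the robot, y to its left, z up, the work surface at z = 0. Lengths are in m, angles in rad, forces in N, time in s.
With the tool pointing down it reaches from about 0.4 to 0.875 m from the base axis. Payload 19.3 kg.
Tool frame: the origin (TCP) lies at the very end of the fingers, on their centre line; the grasp point (between the pads) lies bot.grasp_offset behind it (bot.grasp_offset is the distance from the TCP to the grasp point, in m); z points along the fingers, y is the direction in which the jaws open and shut (so a half turn about z gives the same grasp; the last joint's range is limited). The gripper opens to 85 mm and grips with 20 to 120 N. Pads are 22 mm wide; open, the fingers measure 114 mm over their backs; the gripper's body (76 mm by 85 mm) begins 54 mm behind the grasp point. The pads swing forward as they close: fully open they stand 13 mm farther back than shut.
Start: joints at [-1.239, 0.521, -0.036, 1.599, 0.021, 1.021, -0.113], TCP at [0.244, 0.575, 0.231] pointing down, gripper open.
Joint ranges: [-2.91, 2.91], [-0.3, 2.13], [-1.5, 1.42], [0.17, 2.43], [-1.26, 4.41], [0.16, 1.93], [-2.52, 2.52]. Speed limits (rad/s): [1.89, 1.89, 2.39, 2.39, 3.01, 3.01, 3.01].

## Interface

Orientations are given as [roll, pitch, yaw] about the fixed x, y, z axes, in that order (R = Rz(yaw) Ry(pitch) Rx(roll)).
In Python, from workcell import bot gives the robot as it stands. The module is installed in compiled form; this text tells all that it offers.
- The arm moves only by the shell command python3 -m handwheel 'ROWS' [OPENING] [FORCE]. ROWS is JSON, a list of rows, each a list of 6 numbers: the shift along the tool's x, y, z as a fraction of full scale, then the turn, a rotation vector about the tool's x, y, z as a fraction of full scale. In form: [[x, y, z, rx, ry, rz], ...]. A call has 1 to 8 rows; each row shifts and turns the commanded pose from where the row before left it, along the tool's axes as they then stand; what a row does not reach is not made up. Full scale, the value 1, is 0.025 m for a shift and 360 degrees for a turn. A row lasts 1/8 s, in which the tool goes at most 62.5 mm and 10.7 degrees, less where a joint would pass 70% of its speed; a pose out of reach is approached as far as the arm can. A call with a number of a shift or a turn outside -1 to 1 is refused whole. A call with a gripper value outside its range is refused whole. OPENING is the closure, from -1 (fully open) to 1 (shut), set as the call begins (- or left out, the last holds). The fingers move at their own pace and stop on an object; FORCE is the grip in N (left out, the last holds). Time passes only in rows, so rows that do not move let the fingers close. It gives the time, the measured TCP pose, the force and the opening at its end, in the units of the state.
- bot.observe(): the state, without advancing time (a new reading comes with each control period).
- bot.grab_frame(name): name is "scene" or "side" or "wrist"; returns a dict with "pixels" (480x640x3 uint8, blue, green, red), "vertical_fov" (degrees; the focal length in pixels is half the picture's height over the tangent of half this angle, whatever the lens; pixels are square), "cx", "cy" (the principal point, pixels), "R" (3x3) and "t" (3): a world point X has camera coordinates R X + t. Camera axes: x right, y down, z forward; pixel columns grow to the right and rows downward; lengths in m; the calibration is good to about 2 mm. A picture is of the moment at which its call begins. There is no depth.
- bot.job_done(): hands the job in, once; it reports no verdict.
Trained networks look in a picture, given as the dict that the camera call returned (one of the last four; its "shot" number tells which), for a name from the list of things; names that differ only in an ending like _2 or _b are one class to them, and where a whole thing is asked for, a point or a joint stands for the part that bears it (a point fixed in the world has none). Each returns a list of dicts, best first, with "score" (0 to 1); they miss things now and then, are a little off and sometimes report something else, mostly with a low value. They report only what shows in the picture. A call takes as long as a camera call. They do not tell look-alikes from the thing itself.
- bot.trace(picture, thing): "region" (480x640 bool, what is visible of it) and "point" ([column, row] in pixels, amid what is visible of it).
The state is a dict: "clock": time; "qpos": joint angles; "qd": joint speeds; "joint_efforts": joint torques, N m; "position": TCP position; "tool_rot": TCP orientation; "force": force on the tool from outside, world axes, zero at the start; "moment": the same for the moment, N m; "grip_width": finger opening in m.
Only numpy, scipy, OpenCV 4.12 (cv2) and the standard library are available. Lean on these libraries where they do the work, as an engineer would, in place of code of your own. Each camera call takes 0.05 s, during which the arm holds its last target.

## Task

Lay the blue gel cassette flat on the sloped bed of the casting stand, long side up the slope and its lower end by the backstop, and the yellow one squarely on top of it. Then take the mallet and, using the mallet only, tap the orange wedge in sideways with at least two separate taps until it stops advancing and the jaw grips both cassettes tight against the backstop. Lay the mallet back on the black mat; do not hit the cassettes with it, and leave the red cassette, bottle, jar and beaker where they are.

Things in the scene. Friction and masses are not known exactly. Their poses are not given: they have to be found in the camera images.
- stand: White-based casting stand, fixed to the bench: base plate 220 x 130 x 10 mm. Origin: centre of the base's underside, on the bench; z up, x (horizontal) points up the slope, y across it.
- bed: The stand's aluminium bed, rising at 12 degrees along +x. Origin: on the bed's surface at the foot of the backstop's face, on the centre line (x -90, z 35 mm in the stand's frame). x points up the slope, y as the stand's, z square to the bed. 54 mm wide, no side walls; 60 mm cassettes overhang 3 mm each side. Dark backstop: x -12 to 0, 64 mm wide, 40 mm high.
- wedge_face (a point): Centre of the wedge's striking face: the end, looking to the bed's +y, of a block 50 (along bed x) x 40 mm high x 20 mm deep on the wedge's thick end. At bed x 143.5, z 22 mm; bed y 125 to 111 mm at the start; strike it towards the bed's -y. With both cassettes in, the jaw meets them at y about 77; tight and stopped at about 65.
- blue_center (a point): Centre (half-way up) of the blue cassette, a flat plate 110 (its x) x 60 (its y) x 16 mm (z), 0.12 kg, lying flat on the bench. Either end may point up the slope.
- yellow_center (a point): The same for the yellow cassette, same size.
- red_center (a point): The same for the red cassette, same size: a bystander.
- blue: The blue cassette; origin at the centre of its underside, axes as for blue_center.
- yellow: The yellow cassette; origin at the centre of its underside.
- mallet: Mallet, about 0.3 kg, lying flat: head 40 (x) x 84 (y) x 40 mm (z) with white striking faces at y +42 and -42 mm; wooden handle 24 mm wide (y), 22 mm high, centred 20 mm above the underside, running along -x from the head to x -151 mm. Origin: centre of the head's underside. Centre of mass 10 mm from the head's centre towards the handle.
- mallet_grip (a point): On the mallet's handle axis, 45 mm from the head's centre (25 mm clear of the head), half-way up: a good place to grip across the handle.
- mallet_head (a point): Centre of the mallet's head.
- mat: Black rubber mat fixed on the bench, 200 (x) x 130 (y) x 4 mm; origin at the centre of its underside. The mallet lies on it at the start.
- wedge: The orange wedge, 160 mm long with its striking block, lying across the stand between the jaw and a fixed dark rail (bed x 168.5 to 182.5 mm, 40 mm high). It slides only along the bed's -y (70 mm at most), against 6 N of friction, and stays where it is left. Once the jaw bears on the cassettes this grows to some 11 N, then it stops hard. A push of 14 to 20 N drives it tight.
- jaw: Aluminium jaw, 70 mm wide across y, top 37 mm above the bed, faced with two black sprung pads, one above the other, one per cassette (3 N/mm, 3 mm of give). The wedge moves it 1 mm towards the backstop for every 4 mm of its own travel. Pad faces at bed x 122 mm less a quarter of (125 mm - bed y of wedge_face), so 118 to 122 mm at the start; cassettes lie between backstop and pads.
- jar: Yellow jar, 64 mm across, 85 mm high: bystander.
- flask: Amber bottle, 70 mm across, 150 mm high: bystander.
- beaker: Glass beaker, 70 mm across, 90 mm high: bystander.
Mind the look-alikes: they are no part of the job. There is more than one size of the mallet; the job needs the middle-sized.

How it is judged:
By the outcome, as a careful person would: the job done as asked, in the order asked, and still so for the second after the job is handed in, with the robot touching nothing.
It also fails if it takes over 61 s, if anything falls off the work surface, if the arm or the gripper's body presses on something with over 40 N, if the wrist force passes 120 N, or if a joint passes its speed limit or range.

## Working session

There is one attempt and no reset: what is moved stays moved. The work goes in short steps, Python scripts to look and compute and a shell command to move; the robot and the scene stay as the last step left them, time stands still between calls to the robot, and variables do not carry over. Pictures are saved under pics/ and viewed, and the job is handed in when it is done.

```bash
ls; mkdir -p pics; python3 - <<'E'
from workcell import bot
import cv2
s=bot.observe();print(s,bot.grasp_offset)
for n in ["scene","side","wrist"]:
    f=bot.grab_frame(n);cv2.imwrite(f"pics/{n}0.png",f["pixels"]);print(n,f["vertical_fov"],f["cx"],f["cy"],f["R"],f["t"],[k for k in f])
E
```

```text
pics
{'clock': 0.0, 'qpos': array([-1.23921646,  0.52201968, -0.03633016,  1.6000065 ,  0.02120937,
        1.02110473, -0.11279975]), 'qd': array([-1.26422461e-04,  3.67363454e-04,  6.35938408e-04,  1.28423069e-03,
       -5.94683467e-04,  1.54709020e-05,  5.18372227e-05]), 'joint_efforts': array([ 1.73465658e-03, -9.27098680e+01,  1.98018327e+00, -3.69947791e+01,
        1.77999004e-02,  8.11033038e-03, -5.24703353e-05]), 'position': array([0.24431246, 0.57489941, 0.23072272]), 'tool_rot': array([-3.14044318e+00,  8.93454324e-05,  2.73981038e+00]), 'force': array([-0.33201386, -0.96689475,  0.50023213]), 'moment': array([ 0.03032246,  0.03470165, -0.02215875]), 'grip_width': 0.0851519443023479} 0.0187
scene 48.48238841806233 314.72140204183 239.49590206372199 [[-0.12354767  0.99230337 -0.00836634]
 [ 0.72497985  0.08450099 -0.68356697]
 [-0.67759884 -0.09051854 -0.72983984]] [ 0.05742098 -0.24781071  1.61406024] ['pixels', 'vertical_fov', 'cx', 'cy', 'R', 't', 'shot']
side 54.678940765894176 325.1821802844265 238.51485561463767 [[ 0.86359288 -0.50377759  0.0203835 ]
 [-0.23919413 -0.44495369 -0.86301934]
 [ 0.44383951  0.74042174 -0.50475948]] [-0.39082811  0.19053748  1.05302149] ['pixels', 'vertical_fov', 'cx', 'cy', 'R', 't', 'shot']
wrist 67.13020733134023 319.0487167138214 242.2914683371237 [[ 3.92110789e-01  9.19918000e-01 -5.09583501e-05]
 [ 8.83626077e-01 -3.76626118e-01  2.78132565e-01]
 [ 2.55839960e-01 -1.09103807e-01 -9.60542698e-01]] [-0.62497102 -0.03520901  0.37951425] ['pixels', 'vertical_fov', 'cx', 'cy', 'R', 't', 'shot']
```

View pics/scene0.png

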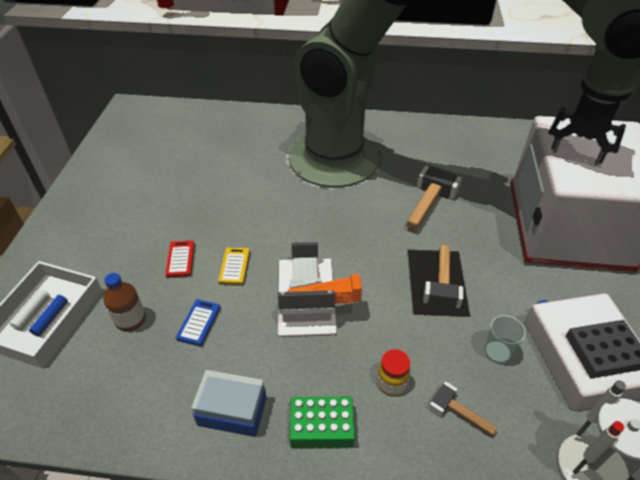

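View pics/side0.png

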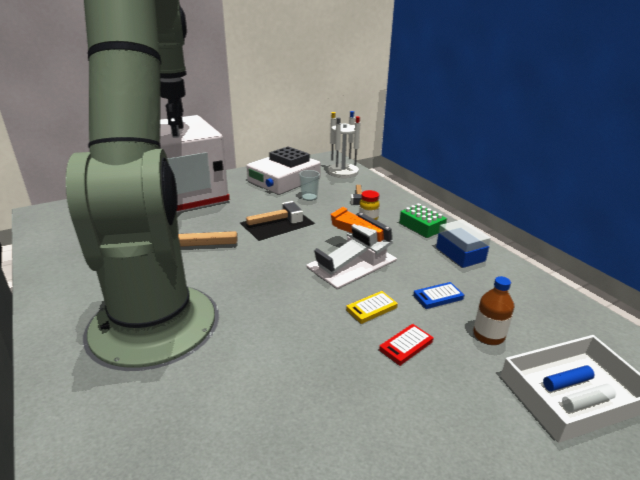

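View pics/wrist0.png

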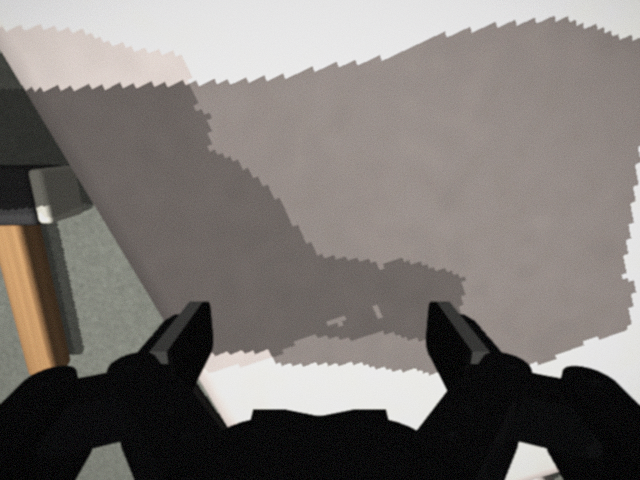

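The scene picture shows blue at (199,322), yellow (234,265), red (180,258), the stand at about (305,290), and a mallet on the mat at (443,270). Smaller and larger mallets lie off the mat. Next I'll get traces.

```bash
cat > h.py <<'E'
import numpy as np, cv2
from scipy.optimize import minimize
from scipy.spatial.transform import Rotation as Ro
def proj(f,X):
    fl=240/np.tan(np.radians(f["vertical_fov"])/2); c=np.asarray(X)@np.array(f["R"]).T+np.array(f["t"])
    return np.c_[f["cx"]+fl*c[:,0]/c[:,2], f["cy"]+fl*c[:,1]/c[:,2]]
def onplane(f,uv,z):
    fl=240/np.tan(np.radians(f["vertical_fov"])/2); R=np.array(f["R"]);t=np.array(f["t"])
    d=R.T@np.array([(uv[0]-f["cx"])/fl,(uv[1]-f["cy"])/fl,1]); o=-R.T@t
    return o+d*(z-o[2])/d[2]
def box(x0,x1,y0,y1,z0,z1): return np.array([[x,y,z] for x in(x0,x1) for y in(y0,y1) for z in(z0,z1)])
def pose(p,z,X):
    c,s=np.cos(p[2]),np.sin(p[2]); return X@np.array([[c,s,0],[-s,c,0],[0,0,1]])+[p[0],p[1],z]
S=4
def sil(f,boxes):
    m=np.zeros((480*S,640*S),np.uint8)
    for b in boxes:
        h=cv2.convexHull(((proj(f,b)+0.5)*S).astype(np.float32)); cv2.fillConvexPoly(m,np.round(h).astype(np.int32),255)
    return cv2.resize(m,(640,480),interpolation=cv2.INTER_AREA)/255.
def fit(obs,boxes,z,p0):
    def cost(q):
        p=np.array(p0)+np.array(q)*[.01,.01,.1]; c=0
        for f,m in obs:
            s=sil(f,[pose(p,z,b) for b in boxes]); c+=1-np.minimum(s,m).sum()/np.maximum(s,m).sum()
        return c/len(obs)
    best=None
    r=minimize(cost,[0,0,0],method="Nelder-Mead",options=dict(initial_simplex=[[0,0,0],[1,0,0],[0,1,0],[0,0,2]],xatol=.005,fatol=1e-5))
    r=minimize(cost,r.x,method="Nelder-Mead",options=dict(initial_simplex=r.x+np.array([[0,0,0],[.4,0,0],[0,.4,0],[0,0,.5]]),xatol=.005,fatol=1e-5))
    return np.array(p0)+r.x*[.01,.01,.1],1-r.fun
E
python3 - <<'E'
from workcell import bot
import cv2,numpy as np,pickle
from h import *
D={}
for n in ["scene","side"]:
    f=bot.grab_frame(n); vis=f["pixels"].copy(); D[n]=dict(f=f)
    for th in ["blue","yellow","mallet","mat","stand","bed","wedge","jaw"]:
        r=bot.trace(f,th)
        D[n][th]=[(x["score"],x["region"],x["point"]) for x in r]
        print(n,th,[(round(float(x["score"]),2),np.round(x["point"]).tolist(),int(x["region"].sum())) for x in r])
        if r:
            c,_=cv2.findContours(r[0]["region"].astype(np.uint8),0,1); cv2.drawContours(vis,c,-1,[int(v) for v in np.random.randint(0,255,3)],1)
    cv2.imwrite(f"pics/{n}_tr.png",cv2.resize(vis[150:400,120:520],None,fx=2,fy=2))
pickle.dump(D,open("D.pkl","wb"))
print(bot.observe()["clock"])
E
```

```text
scene blue [(0.84, [200.0, 321.0], 1237), (0.66, [430.0, 277.0], 2282)]
scene yellow []
scene mallet [(0.75, [431.0, 190.0], 1586), (0.58, [442.0, 290.0], 1244)]
scene mat [(0.57, [432.0, 276.0], 2409), (0.47, [344.0, 288.0], 939), (0.3, [310.0, 292.0], 3375)]
scene stand [(0.55, [119.0, 303.0], 1722)]
scene bed [(0.77, [307.0, 290.0], 3370), (0.37, [200.0, 322.0], 1281)]
scene wedge [(0.77, [341.0, 288.0], 980)]
scene jaw [(0.73, [392.0, 375.0], 1293), (0.56, [299.0, 280.0], 264), (0.41, [122.0, 303.0], 1611)]
side blue [(0.63, [438.0, 296.0], 880)]
side yellow [(0.78, [373.0, 308.0], 961), (0.26, [367.0, 234.0], 352)]
side mallet [(0.97, [281.0, 215.0], 654), (0.71, [213.0, 236.0], 705), (0.68, [356.0, 199.0], 138)]
side mat [(0.73, [276.0, 227.0], 841)]
side stand [(0.62, [354.0, 251.0], 3888)]
side bed [(0.59, [354.0, 237.0], 2348)]
side wedge [(0.78, [350.0, 224.0], 612), (0.37, [373.0, 308.0], 895)]
side jaw [(0.62, [367.0, 237.0], 332)]
1.05
```

```bash
python3 - <<'E'
import pickle
from h import *
D=pickle.load(open("D.pkl","rb"))
def hullmask(m):
    c,_=cv2.findContours(m.astype(np.uint8),0,1); c=max(c,key=cv2.contourArea); o=np.zeros(m.shape,np.uint8); cv2.fillConvexPoly(o,cv2.convexHull(c),1); return o.astype(float)
cas=[box(-.055,.055,-.03,.03,0,.016)]
def colmask(f,lo,hi,win):
    hsv=cv2.cvtColor(f["pixels"],cv2.COLOR_BGR2HSV); m=cv2.inRange(hsv,np.array(lo),np.array(hi)); w=np.zeros_like(m); x0,x1,y0,y1=win; w[y0:y1,x0:x1]=1
    return hullmask((m>0)&(w>0))
C={"blue":([105,100,50],[130,255,255],(165,235,290,355),(405,475,270,315)),
"yellow":([18,120,80],[32,255,255],(210,260,240,292),(335,410,285,330)),
"red":([0,120,60],[8,255,255],(155,205,230,285),(370,445,315,370))}
for k,(lo,hi,ws,wd) in C.items():
    o=[(D["scene"]["f"],colmask(D["scene"]["f"],lo,hi,ws)),(D["side"]["f"],colmask(D["side"]["f"],lo,hi,wd))]
    M=cv2.moments(o[0][1].astype(np.uint8),True); uv=(M["m10"]/M["m00"],M["m01"]/M["m00"]); x=onplane(o[0][0],uv,.008)
    best=max((fit(o,cas,0,[x[0],x[1],a]) for a in (-.8,-.4,0,.4,.8)),key=lambda r:r[1])
    print(k,[int(a[1].sum()) for a in o],np.round(x,3),np.round(best[0],4),round(best[1],3))
    for oo in o: print("   single",[np.round(v,4) for v in fit([oo],cas,0,best[0])])
# mallets
mal=[box(-.02,.02,-.042,.042,0,.04),box(-.151,-.02,-.012,.012,.009,.031)]
f=D["scene"]["f"]
for i in (0,1):
    m=D["scene"]["mallet"][i][1].astype(float)
    print(i, cv2.minAreaRect(np.argwhere(m>0)[:,::-1].astype(np.float32)))
print("mat corners")
m=D["scene"]["mat"][0][1]; r=cv2.minAreaRect(np.argwhere(m)[:,::-1].astype(np.float32)); b=cv2.boxPoints(r)
for p in b: print(p, np.round(onplane(f,p,.004),3))
E
```

```text
blue [1240, 901] [ 0.634 -0.244  0.008] [ 0.6339 -0.2432 -0.1425] 0.919
   single [array([ 0.6314, -0.2444, -0.1488]), np.float64(0.9463)]
   single [array([ 0.6354, -0.2411, -0.1472]), np.float64(0.9559)]
yellow [976, 991] [ 0.462 -0.201  0.008] [ 0.4621 -0.2005  0.0703] 0.93
   single [array([ 0.459 , -0.2018,  0.0609]), np.float64(0.9555)]
   single [array([ 0.4645, -0.1988,  0.069 ]), np.float64(0.9627)]
red [932, 1262] [ 0.454 -0.341  0.008] [ 0.4542 -0.3407  0.1947] 0.928
   single [array([ 0.4513, -0.3421,  0.1946]), np.float64(0.9495)]
   single [array([ 0.457 , -0.339 ,  0.2051]), np.float64(0.965)]
0 ((433.1199645996094, 201.41873168945312), (42.148582458496094, 66.8423080444336), 16.587337493896484)
1 ((446.85601806640625, 276.2919921875), (38.818145751953125, 61.26826858520508), 10.30484676361084)
mat corners
[406.86594 250.07916] [0.357 0.222 0.004]
[464.67758 246.04578] [0.326 0.368 0.004]
[469.61514 316.81757] [0.545 0.364 0.004]
[411.8035  320.85095] [0.572 0.234 0.004]
```

View pics/scene_tr.png

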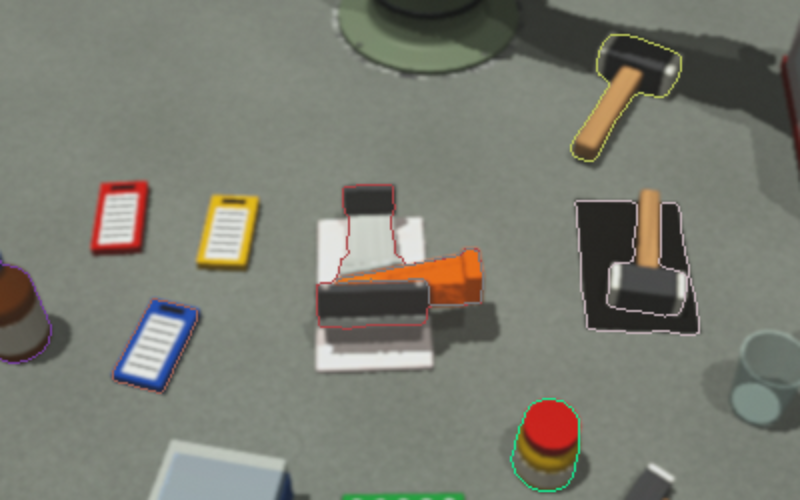

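View pics/side_tr.png

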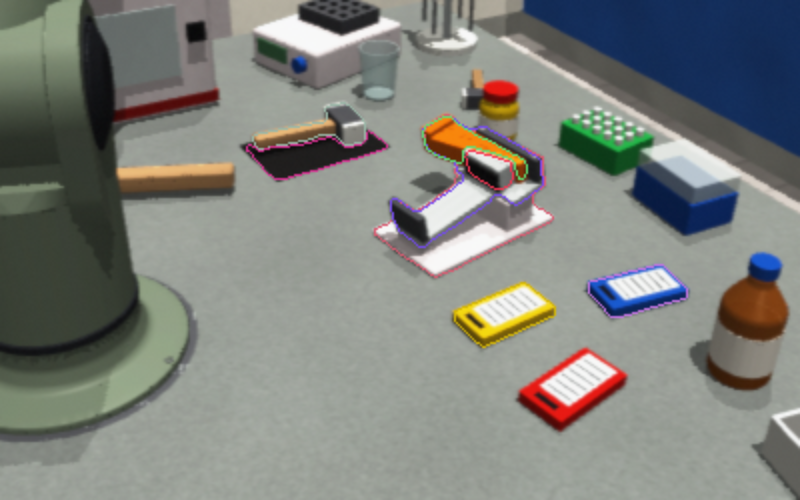

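```bash
python3 - <<'E'
import pickle
from h import *
D=pickle.load(open("D.pkl","rb"))
a=D["scene"]["f"]["pixels"][235:345,265:375]; b=D["side"]["f"]["pixels"][200:300,300:400]
im=np.hstack([cv2.resize(a,(400,400),interpolation=cv2.INTER_CUBIC),cv2.resize(b,(400,400),interpolation=cv2.INTER_CUBIC)])
cv2.imwrite("pics/standz.png",im)
a=D["scene"]["f"]["pixels"][240:325,400:485]; b=D["side"]["f"]["pixels"][190:245,235:320]
im=np.hstack([cv2.resize(a,(400,400),interpolation=cv2.INTER_CUBIC),cv2.resize(b,(400,259),interpolation=cv2.INTER_CUBIC)[:259]if 0 else cv2.copyMakeBorder(cv2.resize(b,(400,259),interpolation=cv2.INTER_CUBIC),0,141,0,0,0)])
cv2.imwrite("pics/malz.png",im)
E
```

```text
(no output)
```

View pics/standz.png

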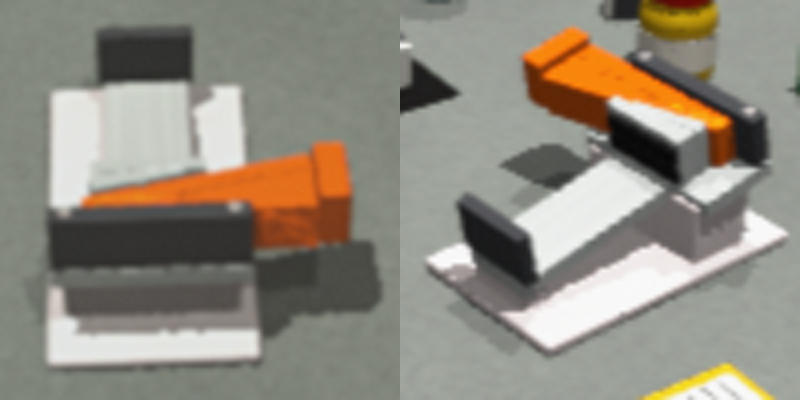

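View pics/malz.png

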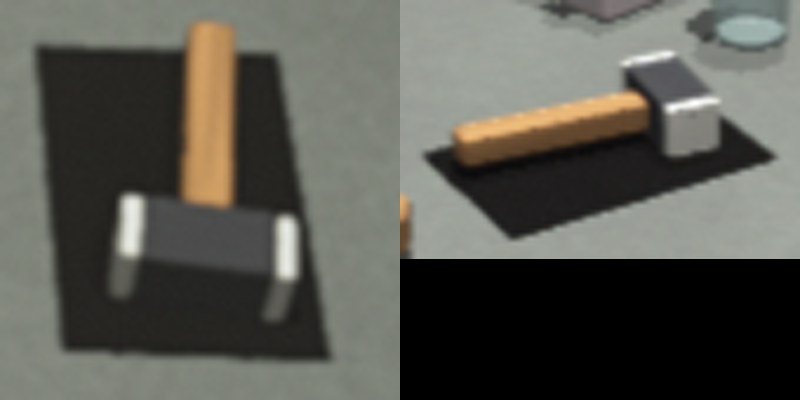

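```bash
cat > st.py <<'E'
from h import *
def bed(P):
    P=np.atleast_2d(P).astype(float); c,s=np.cos(np.radians(12)),np.sin(np.radians(12))
    return np.c_[-90+c*P[:,0]-s*P[:,2],P[:,1],35+s*P[:,0]+c*P[:,2]]
E
cat > lsq.py <<'E'
import pickle
from st import *
from scipy.optimize import least_squares
D=pickle.load(open("D.pkl","rb")); fs,fd=D["scene"]["f"],D["side"]["f"]
def solve(name,z,ps,pd,p0):
    def res(p,parts=(1,1)):
        r=[]
        for on,f,L in((parts[0],fs,ps),(parts[1],fd,pd)):
            if on:
                X=pose(p,z,np.array([l[0] for l in L])/1000); r.append((proj(f,X)-np.array([l[1] for l in L])).ravel())
        return np.concatenate(r)
    for parts in((1,1),(1,0),(0,1)):
        r=least_squares(lambda q:res(q,parts),p0,loss="soft_l1"); print(name,parts,np.round(r.x,4),"rms",round(float(np.sqrt((r.fun**2).mean())),2))
        if parts==(1,1): print(np.round(r.fun.reshape(-1,2),1).tolist())
s=lambda u,v:(265+u*.275-.5,235+v*.275-.5); d=lambda u,v:(300+u*.25-.5,200+v*.25-.5)
B=lambda *p: bed(p)[0]
solve("stand",0,[((-110,-65,10),s(50,90)),((-110,65,10),s(242,88)),((110,-65,0),s(47,365)),((110,65,0),s(262,360)),(B(-12,-32,40),s(97,28)),(B(-12,32,40),s(192,28))],
 [((-110,65,10),d(27,262)),((-110,-65,0),d(148,354)),((110,-65,10),d(386,233)),(B(-12,32,40),d(60,195)),(B(-12,-32,40),d(127,247))],[.53,0,0])
s=lambda u,v:(400+u*.2125-.5,240+v*.2125-.5); d=lambda u,v:(235+u*.2125-.5,190+v*.2125-.5)
solve("mallet",.004,[((-20,-42,40),s(122,195)),((-20,42,40),s(297,216)),((20,-42,40),s(120,258)),((20,42,40),s(296,279)),((-151,-12,31),s(190,24)),((-151,12,31),s(234,26))],
 [((-20,-42,40),d(267,110)),((20,-42,40),d(320,98)),((20,-42,0),d(318,148)),((-20,-42,0),d(268,157)),((-20,42,40),d(225,64)),((20,42,40),d(275,53))],[.47,.3,0])
solve("mat",0,[((-100,-65,4),s(37,46)),((-100,65,4),s(275,54)),((100,65,4),s(330,358)),((100,-65,4),s(65,350))],[((-100,65,4),d(25,157)),((-100,-65,4),d(113,238)),((100,-65,4),d(375,155))],[.45,.3,0])
E
python3 lsq.py
```

```text
stand (1, 1) [ 0.5295 -0.0132  0.16  ] rms 1.12
[[0.2, 0.4], [-0.3, -0.8], [0.2, 2.7], [-0.3, 2.0], [-0.5, 0.1], [0.1, -0.7], [-0.7, -1.0], [0.3, 1.8], [0.9, -0.0], [-1.2, 1.4], [-2.1, -0.9]]
stand (1, 0) [ 0.5278 -0.0133  0.1575] rms 0.91
stand (0, 1) [ 0.5312 -0.0123  0.1728] rms 1.07
mallet (1, 1) [ 0.5057  0.3015 -0.0614] rms 0.65
[[0.2, -0.6], [0.1, 0.1], [-0.1, -0.3], [0.4, 0.6], [-0.2, -0.9], [0.3, -0.1], [0.3, 0.1], [0.8, 0.3], [1.3, 0.9], [0.3, 1.5], [-1.0, -0.9], [-0.2, -0.8]]
mallet (1, 0) [ 0.5063  0.3013 -0.0592] rms 0.37
mallet (0, 1) [ 0.5062  0.3036 -0.0931] rms 0.73
mat (1, 1) [0.4478 0.2935 0.0773] rms 0.48
[[-0.8, -0.3], [0.4, -0.5], [0.8, 0.4], [-0.5, 0.2], [-0.7, -0.5], [-0.1, -0.1], [0.7, 0.2]]
mat (1, 0) [0.4477 0.2935 0.0752] rms 0.5
mat (0, 1) [0.4474 0.2933 0.0859] rms 0.43
```

```bash
cat > plan.py <<'E'
from st import *
from scipy.optimize import least_squares
STAND=np.array([.5295,-.0132,.162])
def down(x,y,z,yaw):  # tool x along -dir(yaw), z down
    u=np.array([np.cos(yaw),np.sin(yaw),0]);x_=-u;z_=np.array([0,0,-1.]);return np.array([x,y,z]),np.c_[x_,np.cross(z_,x_),z_]
def onbed(bx,by,bz,st=None):
    st=STAND if st is None else st
    c,s=np.cos(np.radians(12)),np.sin(np.radians(12)); Z=Ro.from_euler("z",st[2]).as_matrix()
    u=Z@[c,0,s];n=Z@[-s,0,c];p=pose(st,0,bed([bx,by,bz])/1000)[0];return p,np.c_[-u,np.cross(-n,-u),-n]
def cur():
    from workcell import bot
    s=bot.observe();return s["position"],Ro.from_euler("xyz",s["tool_rot"]).as_matrix()
def apply(T,row):
    p,R=T;row=np.array(row);return p+R@(row[:3]*.025),R@Ro.from_rotvec(row[3:]*2*np.pi).as_matrix()
def plan(T,G,N=None):
    w=Ro.from_matrix(T[1].T@G[1]).as_rotvec()
    def run(q,N):
        t=T
        for _ in range(N): t=apply(t,q)
        return t
    n=N or 1
    while 1:
        rw=w/2/np.pi/n
        r=least_squares(lambda d:run(np.r_[d,rw],n)[0]-G[0],np.zeros(3))
        if N or (abs(r.x).max()<=.98 and np.linalg.norm(w)/n<np.radians(10.3)): break
        n+=1
    q=np.round(np.r_[r.x,rw],4); e=run(q,n)
    print("N",n,q.tolist(),"err mm",np.round((e[0]-G[0])*1e3,1),"deg",round(np.degrees(np.linalg.norm(Ro.from_matrix(e[1].T@G[1]).as_rotvec())),2))
    return e
E
python3 - <<'E'
from plan import *
c=cur();print(c)
plan(c,down(.6339,-.2432,.15,-.1425))
E
```

```text
(array([0.24440512, 0.57522769, 0.23129362]), array([[-9.20356461e-01,  3.91080534e-01, -3.31710519e-05],
       [ 3.91080534e-01,  9.20356461e-01,  7.91665265e-08],
       [ 3.05601525e-05, -1.28996913e-05, -9.99999999e-01]]))
N 28 [-0.8571, -0.9754, 0.1161, -0.0, -0.0, -0.0015] err mm [1.7 0.9 0. ] deg 0.26
```

```bash
R='[-0.857,-0.975,0.116,0,0,-0.0015]'
python3 -m handwheel '[[-0.857,-0.975,0.116,0,0,-0.0015],[-0.857,-0.975,0.116,0,0,-0.0015],[-0.857,-0.975,0.116,0,0,-0.0015],[-0.857,-0.975,0.116,0,0,-0.0015],[-0.857,-0.975,0.116,0,0,-0.0015],[-0.857,-0.975,0.116,0,0,-0.0015],[-0.857,-0.975,0.116,0,0,-0.0015],[-0.857,-0.975,0.116,0,0,-0.0015]]' -1 60
python3 - <<'E'
from plan import *
c=cur();print(c)
plan(c,down(.6339,-.2432,.15,-.1425))
E
```

```text
clock: 2.05
position: [0.3343, 0.3306, 0.2082]
tool_rot: [3.141, 0.0, 2.815]
force: [0.9, 0.6, -0.6]
grip_width: 0.0853
(array([0.33434932, 0.33063946, 0.20818732]), array([[-9.47282860e-01,  3.20398365e-01,  2.67724381e-04],
       [ 3.20398439e-01,  9.47282824e-01,  3.04075496e-04],
       [-1.56185415e-04,  3.73823979e-04, -9.99999918e-01]]))
N 20 [-0.8549, -0.9747, 0.1163, 0.0, 0.0, -0.0015] err mm [ 1.3  0.7 -0.1] deg 0.28
```

```bash

python3 -m handwheel '[[-0.855,-0.975,0.116,0,0,-0.0015],[-0.855,-0.975,0.116,0,0,-0.0015],[-0.855,-0.975,0.116,0,0,-0.0015],[-0.855,-0.975,0.116,0,0,-0.0015],[-0.855,-0.975,0.116,0,0,-0.0015],[-0.855,-0.975,0.116,0,0,-0.0015],[-0.855,-0.975,0.116,0,0,-0.0015],[-0.855,-0.975,0.116,0,0,-0.0015]]' | tail -5
python3 -m handwheel '[[-0.855,-0.975,0.116,0,0,-0.0015],[-0.855,-0.975,0.116,0,0,-0.0015],[-0.855,-0.975,0.116,0,0,-0.0015],[-0.855,-0.975,0.116,0,0,-0.0015],[-0.855,-0.975,0.116,0,0,-0.0015],[-0.855,-0.975,0.116,0,0,-0.0015],[-0.855,-0.975,0.116,0,0,-0.0015],[-0.855,-0.975,0.116,0,0,-0.0015]]'
python3 -m handwheel '[[-0.855,-0.975,0.116,0,0,-0.0015],[-0.855,-0.975,0.116,0,0,-0.0015],[-0.855,-0.975,0.116,0,0,-0.0015],[-0.855,-0.975,0.116,0,0,-0.002],[0,0,0,0,0,0]]'
python3 - <<'E'
from plan import *
from workcell import bot
import pickle
f=bot.grab_frame("wrist"); cv2.imwrite("pics/w1.png",f["pixels"]); pickle.dump(f,open("w1.pkl","wb"))
P=pose([.6339,-.2432,-.1425],0,box(-.055,.055,-.03,.03,0,.016)); print(np.round(proj(f,P)))
c=cur();print(c)
E
```

```text
clock: 3.05
position: [0.4417, 0.0946, 0.185]
tool_rot: [3.141, 0.0, 2.891]
force: [0.2, 0.4, -0.6]
grip_width: 0.0853
clock: 4.05
position: [0.5665, -0.1328, 0.1617]
tool_rot: [3.142, 0.0, 2.966]
force: [0.1, -0.0, -0.3]
grip_width: 0.0857
clock: 4.68
position: [0.6349, -0.2441, 0.1494]
tool_rot: [-3.141, -0.0, 3.005]
force: [0.3, 0.6, -0.2]
grip_width: 0.0855
[[282. 157.]
 [280. 158.]
 [358. 157.]
 [360. 159.]
 [285. 286.]
 [283. 294.]
 [354. 287.]
 [355. 294.]]
(array([ 0.63453393, -0.24255335,  0.14956704]), array([[-9.90761632e-01,  1.35613669e-01, -5.66385817e-04],
       [ 1.35613688e-01,  9.90761792e-01,  5.53464898e-06],
       [ 5.61904001e-04, -7.13261515e-05, -9.99999840e-01]]))
```

View pics/w1.png

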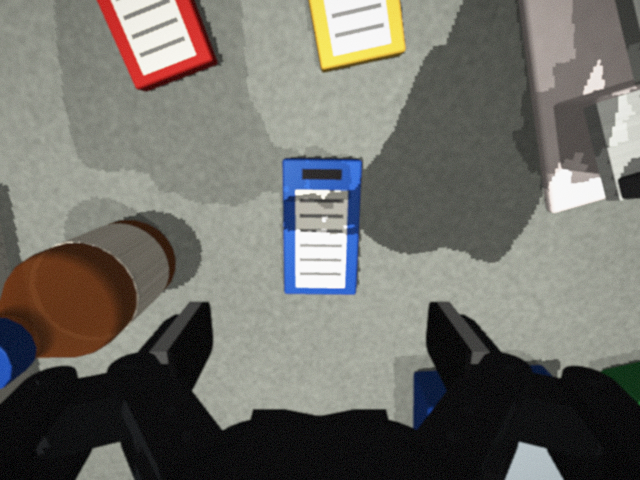

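Blue's corners (283,157), (361,158), (285,293) and (355,294) match the prediction within about 3 px. I'll descend and grasp.

```bash

python3 -m handwheel '[[0,0,1,0,0,-0.001],[0,0,1,0,0,0],[0,0,1,0,0,0],[0,0,1,0,0,0],[0,0,1,0,0,0],[0,0,0.94,0,0,0],[0,0,0,0,0,0]]' 
python3 -m handwheel '[[0,0,0,0,0,0],[0,0,0,0,0,0],[0,0,0,0,0,0],[0,0,0,0,0,0],[0,0,0,0,0,0]]' 0.6 40
python3 - <<'E'
from plan import *
from workcell import bot
f=bot.grab_frame("wrist"); cv2.imwrite("pics/w2.png",f["pixels"]);
E
```

```text
clock: 5.6
position: [0.6337, -0.241, 0.0]
tool_rot: [3.141, -0.003, 3.014]
force: [-0.1, 0.3, 0.2]
grip_width: 0.0853
clock: 6.22
position: [0.6354, -0.242, 0.003]
tool_rot: [-3.141, 0.002, 3.013]
force: [-1.5, 0.4, 7.4]
grip_width: 0.0585
```

View pics/w2.png

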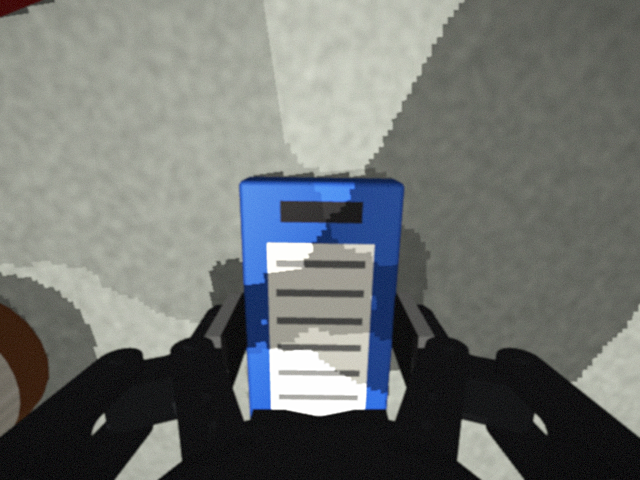

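Gripped at 58.5 mm with the plate square between the fingers. I'll lift and plan the move to above the bed.

```bash

python3 -m handwheel '[[0,0,-1,0,0,0],[0,0,-1,0,0,0],[0,0,-1,0,0,0],[0,0,-1,0,0,0]]'
python3 - <<'E'
from plan import *
c=cur()
e=plan(c,onbed(58,0,70)); plan(e,onbed(58,0,8)); print(onbed(58,0,3)[0])
E
```

```text
clock: 6.78
position: [0.6348, -0.2418, 0.1031]
tool_rot: [-3.141, 0.001, 3.013]
force: [-0.9, 0.7, -0.9]
grip_width: 0.059
N 10 [0.6042, 0.8886, -0.1029, -0.0005, -0.0033, -0.0046] err mm [0.  0.  0.1] deg 0.05
N 3 [0.0007, -0.0007, 0.8273, 0.0, 0.0, -0.0] err mm [ 0.  0. -0.] deg 0.05
[ 0.49605257 -0.01866639  0.04999332]
```

```bash

python3 -m handwheel '[[0.604,0.889,-0.4,-0.0005,-0.0033,-0.0046],[0.604,0.889,-0.4,-0.0005,-0.0033,-0.0046],[0.604,0.889,-0.4,-0.0005,-0.0033,-0.0046],[0.604,0.889,-0.1,-0.0005,-0.0033,-0.0046],[0.604,0.889,-0.1,-0.0005,-0.0033,-0.0046],[0.604,0.889,-0.1,-0.0005,-0.0033,-0.0046],[0.604,0.889,-0.1,-0.0005,-0.0033,-0.0046],[0.604,0.889,-0.1,-0.0005,-0.0033,-0.0046]]'
python3 -m handwheel '[[0.604,0.889,-0.1,-0.0005,-0.0033,-0.0046],[0.604,0.889,-0.1,-0.0005,-0.0033,-0.0046],[0,0,0,0,0,0]]'
python3 - <<'E'
from plan import *
from workcell import bot
import pickle
c=cur(); print(c[0]); plan(c,onbed(58,0,8))
F={}
for n in("scene","side","wrist"):
    f=bot.grab_frame(n); F[n]=f
pickle.dump(F,open("F1.pkl","wb"))
cv2.imwrite("pics/w3.png",F["wrist"]["pixels"])
a=F["scene"]["pixels"][200:350,240:390]; b=F["side"]["pixels"][140:290,270:420]
cv2.imwrite("pics/ss3.png",np.hstack([cv2.resize(a,(400,400)),cv2.resize(b,(400,400))]))
E
```

```text
clock: 7.78
position: [0.5172, -0.0606, 0.137]
tool_rot: [3.136, 0.169, -3.038]
force: [1.0, -0.1, -0.7]
grip_width: 0.0586
clock: 8.15
position: [0.4809, -0.0197, 0.1366]
tool_rot: [3.14, 0.209, -2.978]
force: [0.7, -0.3, -1.5]
grip_width: 0.0587
[ 0.48090027 -0.01972627  0.13659593]
N 4 [0.0321, -0.0147, 0.8285, 0.0001, -0.0, 0.0001] err mm [ 0. -0.  0.] deg 0.08
```

View pics/w3.png

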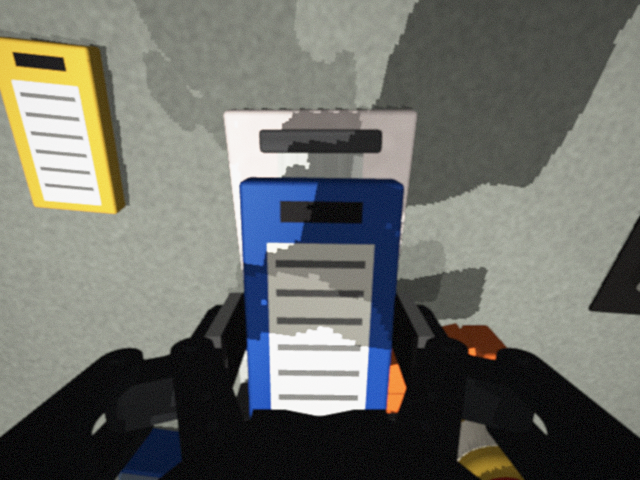

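View pics/ss3.png

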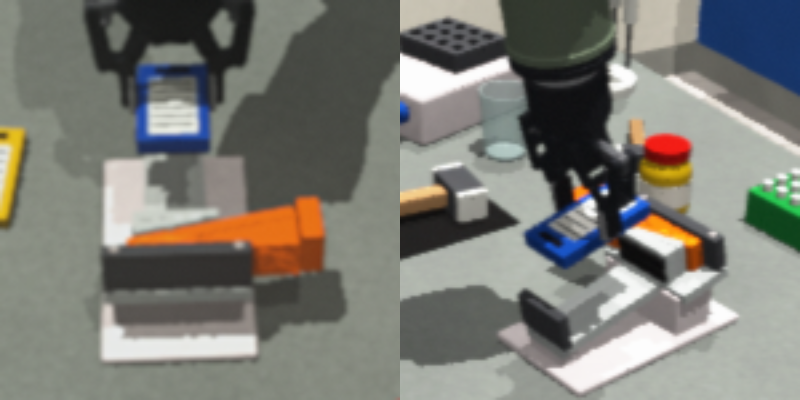

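```bash
cat > fw.py <<'E'
import pickle
from plan import *
from scipy.optimize import least_squares
f=pickle.load(open("F1.pkl","rb"))["wrist"]
X=np.array([(-110,-65,10),(-110,65,10),*bed([(-12,-32,40),(-12,32,40),(0,-32,40),(0,32,40)])])/1000.
uv=np.array([(223.5,110.5),(417,110.5),(259.5,131),(381.5,130),(261,153),(381.5,153)])
print(np.round(proj(f,pose(STAND,0,X))-uv,1).tolist())
r=least_squares(lambda p:(proj(f,pose(p,0,X))-uv).ravel(),STAND); print(np.round(r.x,4),np.round(r.fun.reshape(-1,2),1).tolist())
# cassette in the hand: top edge lower-end corners
p,R=np.array([0.48090027,-0.01972627,0.13659593]),onbed(58,0,8)[1]
for b in(0,1,2,3,4,5,6):
    # cassette centre offset b mm along tool x(-), bottom 3mm below... test lower-end top corners
    L=np.array([[.055+b/1000,-.03,-.013],[.055+b/1000,.03,-.013]]); print(b,np.round(proj(f,p+L@R.T),1).tolist())
E
python3 fw.py
```

```text
[[-3.6, 0.8], [-1.0, 0.4], [-4.2, -1.5], [-1.3, -0.7], [-4.5, 0.6], [-2.3, 0.4]]
[ 0.5293 -0.0116  0.1624] [[-1.2, 1.0], [1.4, 0.5], [-1.1, -1.3], [1.8, -0.6], [-1.5, 0.8], [0.7, 0.5]]
0 [[237.4, 179.3], [405.4, 179.0]]
1 [[237.2, 176.5], [405.6, 176.1]]
2 [[237.0, 173.6], [405.8, 173.3]]
3 [[236.8, 170.8], [405.9, 170.4]]
4 [[236.6, 167.9], [406.1, 167.6]]
5 [[236.4, 165.0], [406.3, 164.7]]
6 [[236.3, 162.1], [406.5, 161.8]]
```

```bash
sed -i 's/^STAND=.*/STAND=np.array([.5293,-.0116,.1624])/' plan.py
python3 - <<'E'
from plan import *
c=cur(); plan(c,onbed(57,0,10))
E
```

```text
N 4 [0.056, 0.0181, 0.8046, 0.0, 0.0, -0.0001] err mm [0. 0. 0.] deg 0.07
```

```bash

python3 -m handwheel '[[0.056,0.018,0.805,0,0,0],[0.056,0.018,0.805,0,0,0],[0.056,0.018,0.805,0,0,0],[0.056,0.018,0.805,0,0,0],[0,0,0,0,0,0]]'
python3 -m handwheel '[[0,0,0.1,0,0,0],[0,0,0.08,0,0,0],[0,0,0,0,0,0]]'
python3 - <<'E'
from plan import *
from workcell import bot
f=bot.grab_frame("side");g=bot.grab_frame("scene")
a=g["pixels"][200:350,240:390]; b=f["pixels"][180:280,300:400]
cv2.imwrite("pics/ss4.png",np.hstack([cv2.resize(a,(400,400)),cv2.resize(b,(400,400))]))
E
```

```text
clock: 8.93
position: [0.4933, -0.0178, 0.0563]
tool_rot: [3.14, 0.205, -2.981]
force: [-0.1, -0.0, -1.1]
grip_width: 0.0591
clock: 9.3
position: [0.4948, -0.0175, 0.0536]
tool_rot: [3.14, 0.208, -2.981]
force: [0.6, -0.4, -0.9]
grip_width: 0.0586
```

View pics/ss4.png

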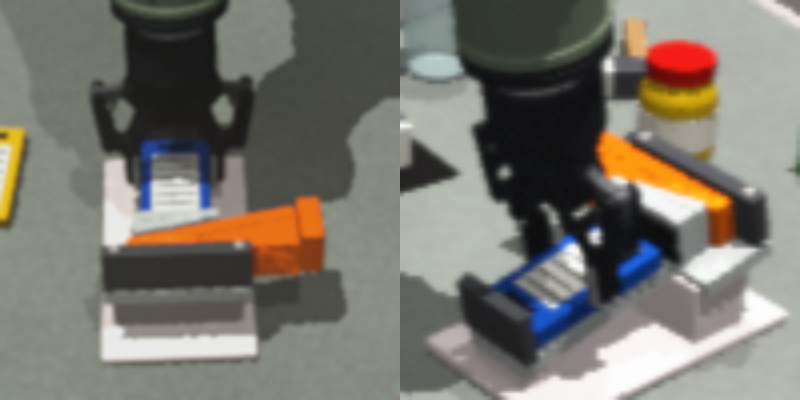

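```bash

python3 -m handwheel '[[0,0,0.1,0,0,0],[0,0,0,0,0,0]]'
python3 -m handwheel '[[0,0,0.06,0,0,0],[0,0,0,0,0,0]]'
```

```text
clock: 9.65
position: [0.4949, -0.017, 0.0506]
tool_rot: [3.14, 0.207, -2.98]
force: [-0.3, 0.3, -1.5]
grip_width: 0.0585
clock: 9.9
position: [0.4951, -0.017, 0.0497]
tool_rot: [3.141, 0.208, -2.98]
force: [-8.1, -0.4, 23.2]
grip_width: 0.0588
```

```bash

python3 -m handwheel '[[0,0,-0.04,0,0,0],[0,0,0,0,0,0],[0,0,0,0,0,0]]' -1
python3 -m handwheel '[[0,0,-0.8,0,0,0],[0,0,-1,0,0,0],[0,0,-1,0,0,0],[0,0,-1,0,0,0]]'
python3 - <<'E'
from plan import *
from workcell import bot
f=bot.grab_frame("wrist"); cv2.imwrite("pics/w5.png",f["pixels"]); 
import pickle; pickle.dump(f,open("w5.pkl","wb"))
c=cur(); print(c[0]); e=plan(c,down(.4625,-.2005,.12,.07))
E
```

```text
clock: 10.28
position: [0.4949, -0.0169, 0.0499]
tool_rot: [3.14, 0.207, -2.98]
force: [0.9, -0.2, -0.6]
grip_width: 0.0855
clock: 10.78
position: [0.4753, -0.0202, 0.1436]
tool_rot: [3.14, 0.207, -2.98]
force: [-0.7, 0.3, 0.7]
grip_width: 0.0848
[ 0.47584589 -0.02033009  0.14606737]
N 8 [0.1898, -0.8869, 0.1073, 0.0002, 0.0042, 0.0018] err mm [ 0.1 -0.   0. ] deg 0.13
```

View pics/w5.png

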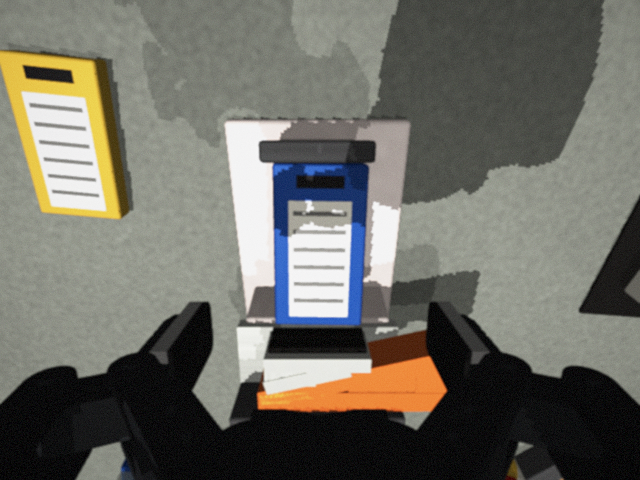

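Blue lies square on the bed: its sides (272 to 368) are centred between the backstop (260 to 376) and the jaw (265 to 370). Next is yellow.

```bash

python3 -m handwheel '[[0.19,-0.887,0.107,0,0.0042,0.0018],[0.19,-0.887,0.107,0,0.0042,0.0018],[0.19,-0.887,0.107,0,0.0042,0.0018],[0.19,-0.887,0.107,0,0.0042,0.0018],[0.19,-0.887,0.107,0,0.0042,0.0018],[0.19,-0.887,0.107,0,0.0042,0.0018],[0.19,-0.887,0.107,0,0.0042,0.0018],[0.19,-0.887,0.107,0,0.0042,0.0018]]'
python3 -m handwheel '[[0,0,0,0,0,0]]'
python3 - <<'E'
from plan import *
from workcell import bot
f=bot.grab_frame("wrist"); cv2.imwrite("pics/w6.png",f["pixels"]); 
c=cur(); print(c[0]);
P=pose([.4625,-.2005,.07],0,box(-.055,.055,-.03,.03,0,.016)); print(np.round(proj(f,P)).tolist())
e=plan(c,down(.4625,-.2005,.004,.07))
hsv=cv2.cvtColor(f["pixels"],cv2.COLOR_BGR2HSV); m=cv2.inRange(hsv,np.array([18,120,60]),np.array([34,255,255]))
c_,_=cv2.findContours(m,0,1); q=cv2.convexHull(max(c_,key=cv2.contourArea)); o=np.zeros(m.shape,np.uint8); cv2.fillConvexPoly(o,q,1)
print(fit([(f,o.astype(float))],[box(-.055,.055,-.03,.03,0,.016)],0,[.4625,-.2005,.07]))
E
```

```text
clock: 11.82
position: [0.4621, -0.2017, 0.1159]
tool_rot: [3.131, -0.006, -3.07]
force: [-0.7, -0.0, -0.5]
grip_width: 0.0855
clock: 11.95
position: [0.4621, -0.2022, 0.1157]
tool_rot: [3.131, -0.006, -3.072]
force: [-0.8, -0.1, 0.5]
grip_width: 0.0856
[ 0.46221865 -0.20105399  0.11580662]
[[276.0, 163.0], [274.0, 164.0], [361.0, 163.0], [364.0, 164.0], [281.0, 306.0], [279.0, 316.0], [357.0, 306.0], [360.0, 315.0]]
N 5 [-0.0055, -0.0016, 0.8945, 0.0003, -0.0002, 0.0] err mm [ 0.   0.1 -0. ] deg 0.1
(array([ 0.46262312, -0.20005712,  0.05932606]), np.float64(0.9846073125094222))
```

View pics/w6.png

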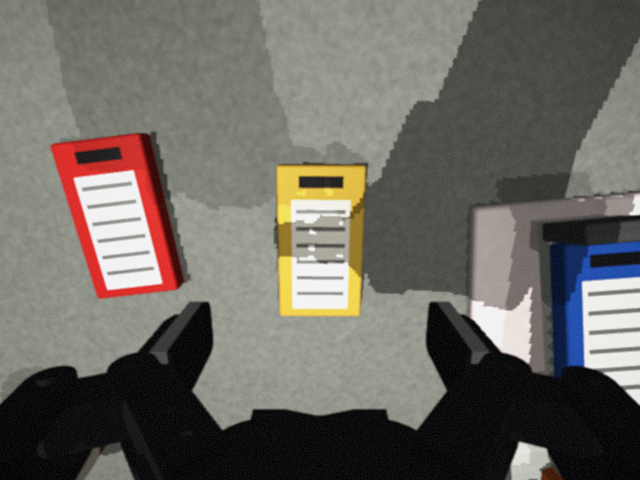

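```bash

python3 -m handwheel '[[-0.006,0.01,0.89,0.0003,-0.0002,0.0003],[-0.006,0.01,0.89,0.0003,-0.0002,0.0003],[-0.006,0.01,0.89,0.0003,-0.0002,0.0003],[-0.006,0.01,0.89,0.0003,-0.0002,0.0003],[-0.006,0.01,0.89,0.0003,-0.0002,0.0003],[0,0,0,0,0,0]]' 
python3 -m handwheel '[[0,0,0,0,0,0],[0,0,0,0,0,0],[0,0,0,0,0,0],[0,0,0,0,0,0]]' 0.6 40
python3 - <<'E'
from plan import *
c=cur(); print(c)
E
python3 -m handwheel '[[0,0,-1,0,0,0],[0,0,-1,0,0,0],[0,0,-1,0,0,0],[0,0,-1,0,0,0],[0,0,-1,0,0,0]]'
python3 - <<'E'
from plan import *
c=cur(); print(c[0]); e=plan(c,onbed(57,0,90)); e=plan(e,onbed(57,0,25))
E
```

```text
clock: 12.75
position: [0.4621, -0.1973, 0.004]
tool_rot: [3.139, -0.001, -3.078]
force: [-0.1, -0.5, -0.8]
grip_width: 0.0854
clock: 13.25
position: [0.4632, -0.1984, 0.0061]
tool_rot: [3.141, 0.003, -3.079]
force: [-1.5, 1.5, 9.3]
grip_width: 0.0586
(array([ 0.46320084, -0.19837215,  0.00606305]), array([[-9.98041427e-01, -6.24956937e-02,  2.75644820e-03],
       [-6.24935591e-02,  9.98045002e-01,  8.53916514e-04],
       [-2.80442545e-03,  6.79983798e-04, -9.99995836e-01]]))
clock: 13.88
position: [0.4625, -0.1986, 0.1316]
tool_rot: [3.141, 0.002, -3.079]
force: [-0.0, -0.2, -0.5]
grip_width: 0.0576
[ 0.46253618 -0.19856103  0.13160033]
N 8 [-0.1677, 0.8797, 0.001, -0.0002, -0.0041, -0.002] err mm [-0.1  0.  -0. ] deg 0.07
N 3 [-0.0013, -0.0004, 0.8667, 0.0, -0.0, 0.0] err mm [-0.  0. -0.] deg 0.07
```

```bash

python3 -m handwheel '[[-0.168,0.88,0,0,-0.0041,-0.002],[-0.168,0.88,0,0,-0.0041,-0.002],[-0.168,0.88,0,0,-0.0041,-0.002],[-0.168,0.88,0,0,-0.0041,-0.002],[-0.168,0.88,0,0,-0.0041,-0.002],[-0.168,0.88,0,0,-0.0041,-0.002],[-0.168,0.88,0,0,-0.0041,-0.002],[-0.168,0.88,0,0,-0.0041,-0.002]]'
python3 -m handwheel '[[0,0,0,0,0,0]]'
python3 - <<'E'
from plan import *
from workcell import bot
c=cur(); print(c[0]); e=plan(c,onbed(57,0,28))
f=bot.grab_frame("wrist"); cv2.imwrite("pics/w7.png",f["pixels"]); 
E
```

```text
clock: 14.88
position: [0.4772, -0.0194, 0.1335]
tool_rot: [-3.132, 0.209, -2.977]
force: [0.0, 0.6, -0.7]
grip_width: 0.0583
clock: 15.0
position: [0.477, -0.0187, 0.1335]
tool_rot: [-3.132, 0.209, -2.975]
force: [-0.1, 0.2, -0.8]
grip_width: 0.0588
[ 0.47702734 -0.01869958  0.1334999 ]
N 3 [-0.0013, -0.0144, 0.8081, -0.0005, -0.0, 0.0002] err mm [-0.  0. -0.] deg 0.06
```

View pics/w7.png

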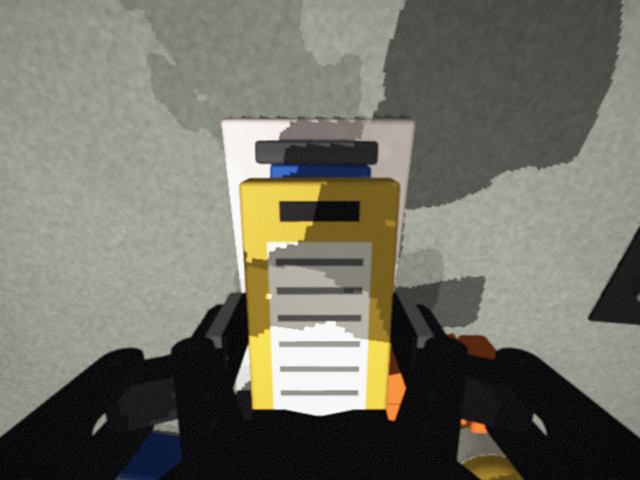

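```bash

python3 -m handwheel '[[0,-0.014,0.808,-0.0005,0,0.0002],[0,-0.014,0.808,-0.0005,0,0.0002],[0,-0.014,0.808,-0.0005,0,0.0002],[0,0,0,0,0,0]]'
python3 -m handwheel '[[0,0,0.1,0,0,0],[0,0,0.06,0,0,0],[0,0,0,0,0,0]]'
python3 - <<'E'
from plan import *
c=cur(); print(c[0]); print(onbed(57,0,22)[0])
E
```

```text
clock: 15.55
position: [0.4892, -0.02, 0.0727]
tool_rot: [3.141, 0.205, -2.982]
force: [0.3, 0.1, -0.9]
grip_width: 0.058
clock: 15.92
position: [0.4905, -0.0193, 0.0698]
tool_rot: [3.141, 0.208, -2.981]
force: [0.1, 0.6, 0.1]
grip_width: 0.0584
[ 0.49054266 -0.01932036  0.06982221]
[ 0.49099114 -0.01787664  0.06837021]
```

```bash

python3 -m handwheel '[[0,0.05,0.04,0,0,0],[0,0,0,0,0,0]]'
python3 -m handwheel '[[0,0,0.05,0,0,0],[0,0,0,0,0,0]]'
```

```text
clock: 16.18
position: [0.4904, -0.0178, 0.0685]
tool_rot: [3.141, 0.207, -2.981]
force: [0.6, 0.4, -0.5]
grip_width: 0.0586
clock: 16.42
position: [0.4905, -0.0178, 0.0682]
tool_rot: [3.142, 0.208, -2.981]
force: [-15.0, 2.3, 39.0]
grip_width: 0.0581
```

```bash

python3 -m handwheel '[[0,0,-0.03,0,0,0],[0,0,0,0,0,0],[0,0,0,0,0,0],[0,0,0,0,0,0]]' -1
python3 -m handwheel '[[0,0,-0.8,0,0,0],[0,0,-1,0,0,0],[0,0,-1,0,0,0],[0,0,-1,0,0,0]]'
python3 - <<'E'
from plan import *
from workcell import bot
import pickle
F={n:bot.grab_frame(n) for n in("wrist","side","scene")}; pickle.dump(F,open("F8.pkl","wb"))
cv2.imwrite("pics/w8.png",F["wrist"]["pixels"]); 
b=F["side"]["pixels"][190:290,300:400]; cv2.imwrite("pics/s8.png",cv2.resize(b,(500,500)))
c=cur(); print(c[0])
E
```

```text
clock: 16.92
position: [0.4905, -0.0179, 0.0679]
tool_rot: [3.141, 0.207, -2.981]
force: [-0.4, -0.4, 0.9]
grip_width: 0.085
clock: 17.42
position: [0.4709, -0.0211, 0.1616]
tool_rot: [3.141, 0.207, -2.981]
force: [0.3, -0.2, 0.4]
grip_width: 0.0854
[ 0.47161926 -0.02149786  0.16177698]
```

View pics/w8.png

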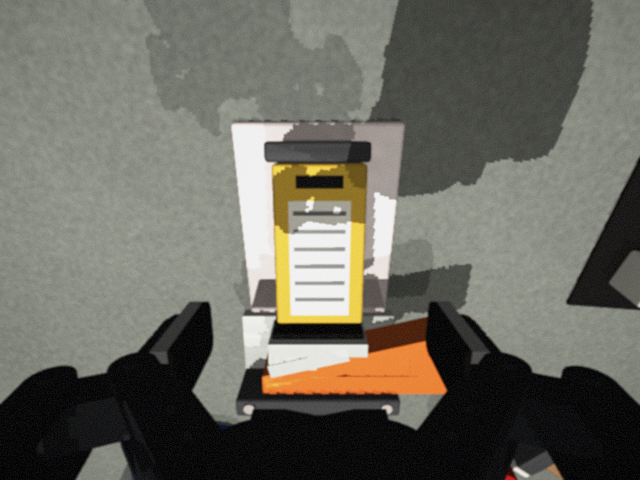

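View pics/s8.png

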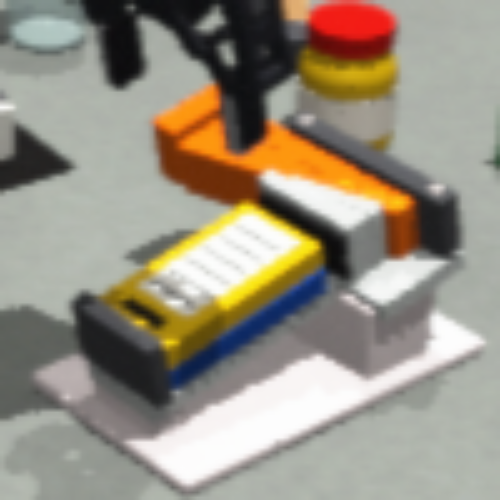

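```bash

python3 - <<'E'
from plan import *
c=cur(); e=plan(c,down(.461,.305,.14,-.061))
E
```

```text
N 14 [-0.0157, 0.9344, 0.0682, 0.0003, 0.0024, 0.0025] err mm [ 0.  -0.1 -0.5] deg 0.24
```

```bash

python3 -m handwheel '[[-0.016,0.934,0.06,0.0003,0.0024,0.0025],[-0.016,0.934,0.06,0.0003,0.0024,0.0025],[-0.016,0.934,0.06,0.0003,0.0024,0.0025],[-0.016,0.934,0.06,0.0003,0.0024,0.0025],[-0.016,0.934,0.07,0.0003,0.0024,0.0025],[-0.016,0.934,0.07,0.0003,0.0024,0.0025],[-0.016,0.934,0.07,0.0003,0.0024,0.0025],[-0.016,0.934,0.07,0.0003,0.0024,0.0025]]'
python3 -m handwheel '[[-0.016,0.934,0.07,0.0003,0.0024,0.0025],[-0.016,0.934,0.07,0.0003,0.0024,0.0025],[-0.016,0.934,0.07,0.0003,0.0024,0.0025],[-0.016,0.934,0.07,0.0003,0.0024,0.0025],[-0.016,0.934,0.07,0.0003,0.0024,0.0025],[-0.016,0.934,0.07,0.0003,0.0024,0.0025],[0,0,0,0,0,0]]' 0.1
python3 - <<'E'
from plan import *
from workcell import bot
f=bot.grab_frame("wrist"); cv2.imwrite("pics/w9.png",f["pixels"]); 
import pickle; pickle.dump(f,open("w9.pkl","wb"))
c=cur(); print(c[0])
X=np.array([(-20,-42,40),(-20,42,40),(20,-42,40),(20,42,40),(-151,-12,31),(-151,12,31),(-20,-12,31),(-20,12,31)])/1000
print(np.round(proj(f,pose([.506,.302,-.061],.004,X))).tolist())
plan(c,down(.461,.3048,.007,-.061))
E
```

```text
clock: 18.58
position: [0.4563, 0.1659, 0.1482]
tool_rot: [3.138, 0.085, -3.108]
force: [0.1, -0.1, -0.4]
grip_width: 0.0858
clock: 19.45
position: [0.4598, 0.3066, 0.1378]
tool_rot: [-3.138, -0.006, 3.083]
force: [0.3, 0.4, -0.1]
grip_width: 0.0382
[0.4598714  0.30540177 0.13791832]
[[257.0, 282.0], [376.0, 282.0], [259.0, 333.0], [373.0, 333.0], [297.0, 83.0], [335.0, 83.0], [300.0, 277.0], [333.0, 277.0]]
N 6 [-0.0105, -0.0014, 0.8728, -0.0001, -0.0001, 0.0] err mm [-0.1 -0.  -0. ] deg 0.14
```

View pics/w9.png

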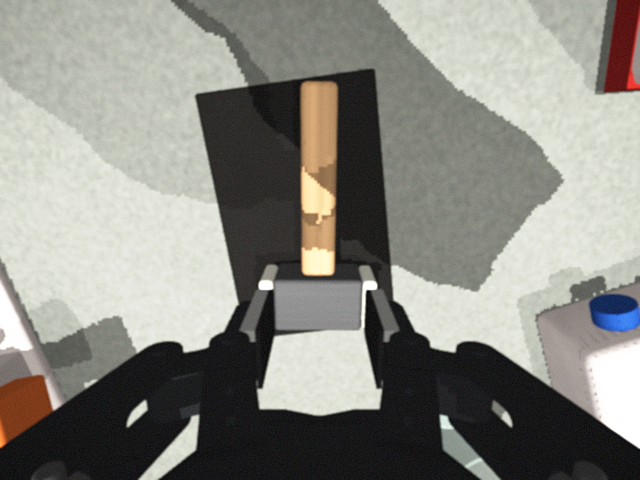

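```bash

python3 -m handwheel '[[-0.01,0.006,0.873,0,0,0],[-0.01,0.006,0.873,0,0,0],[-0.01,0.006,0.873,0,0,0],[-0.01,0.006,0.873,0,0,0],[-0.01,0.006,0.873,0,0,0],[-0.01,0.006,0.873,0,0,0],[0,0,0,0,0,0]]'
python3 -m handwheel '[[0,0,0,0,0,0],[0,0,0,0,0,0],[0,0,0,0,0,0],[0,0,0,0,0,0]]' 1 120
python3 - <<'E'
from plan import *
c=cur(); print(c[0],Ro.from_matrix(c[1]).as_euler("xyz"))
E
```

```text
clock: 20.38
position: [0.4604, 0.3042, 0.0068]
tool_rot: [-3.136, -0.006, 3.081]
force: [0.2, 0.4, 1.3]
grip_width: 0.0381
clock: 20.88
position: [0.4616, 0.3055, 0.0088]
tool_rot: [-3.139, -0.004, 3.081]
force: [-2.1, -2.6, 8.7]
grip_width: 0.022
[0.4615576  0.30552003 0.00884038] [-3.13850501 -0.00371506  3.08090947]
```

```bash

python3 -m handwheel '[[0,0,-0.8,0,0,0],[0,0,-0.9,0,0,0],[0,0,-0.8,0,0,0]]'
cat >> plan.py <<'E'
def strike(Y,bx=143.5,bz=22,st=None):
    st=STAND if st is None else st
    h=pose(st,0,bed([bx,Y+42,bz])/1000)[0]; u=np.array([np.cos(st[2]),np.sin(st[2]),0])
    p=h-.045*u-[0,0,.015]; return down(*p,st[2])
E
python3 - <<'E'
from plan import *
import pickle
c=cur(); print(c[0]); e=plan(c,strike(150)); print(strike(150)[0],strike(65)[0]); plan(e,strike(130))
F=pickle.load(open("F8.pkl","rb"))
for n in("scene","side"):
    f=F[n]; v=f["pixels"].copy()
    for Y in(111,118,125):
        B=bed([(118.5,Y,2),(168.5,Y,2),(168.5,Y,42),(118.5,Y,42)])/1000; q=proj(f,pose(STAND,0,B)); print(n,Y,np.round(q,1).tolist())
a=F["scene"]["pixels"][260:320,310:370]; b=F["side"]["pixels"][200:250,320:370]
cv2.imwrite("pics/wf.png",np.hstack([cv2.resize(a,(400,400),interpolation=2),cv2.resize(b,(400,400),interpolation=2)]))
E
```

```text
clock: 21.25
position: [0.4616, 0.3058, 0.0717]
tool_rot: [-3.139, -0.004, 3.081]
force: [-0.2, 0.2, -2.9]
grip_width: 0.0222
[0.46164896 0.30581259 0.0716535 ]
N 6 [-0.2219, -0.8614, 0.0029, -0.0001, -0.0001, -0.0059] err mm [-0.  -0.  -0.1] deg 0.08
[0.49903581 0.17800143 0.07135457] [0.51277921 0.09411985 0.07135457]
N 1 [-0.0014, -0.8001, -0.0043, 0.0002, -0.0001, -0.0001] err mm [-0. -0. -0.] deg 0.02
scene 111 [[355.7, 287.5], [357.9, 302.3], [358.5, 288.2], [356.2, 273.5]]
scene 118 [[358.8, 287.4], [361.2, 302.2], [361.8, 288.1], [359.3, 273.4]]
scene 125 [[361.9, 287.2], [364.4, 302.1], [365.1, 287.9], [362.5, 273.3]]
side 111 [[332.9, 225.9], [345.8, 217.9], [344.2, 206.6], [331.1, 214.6]]
side 118 [[331.4, 224.9], [344.2, 217.0], [342.6, 205.8], [329.5, 213.7]]
side 125 [[329.8, 224.0], [342.6, 216.1], [341.0, 204.9], [327.9, 212.8]]
```

View pics/wf.png

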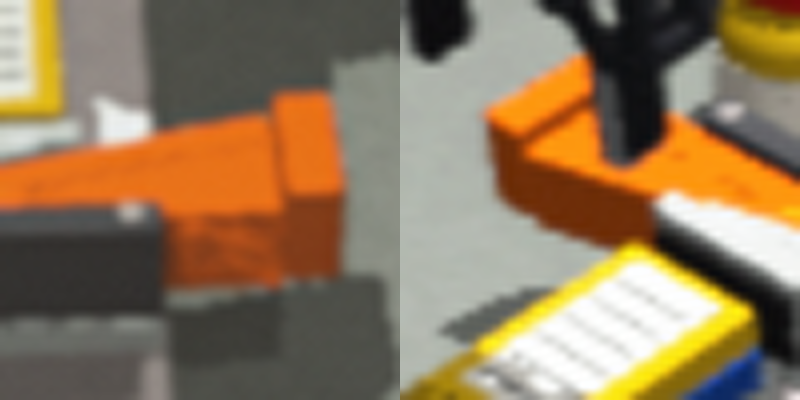

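```bash

python3 -m handwheel '[[-0.222,-0.861,0,0,0,-0.0059],[-0.222,-0.861,0,0,0,-0.0059],[-0.222,-0.861,0,0,0,-0.0059],[-0.222,-0.861,0,0,0,-0.0059],[-0.222,-0.861,0,0,0,-0.0059],[-0.222,-0.861,0,0,0,-0.0059],[0,0,0,0,0,0]]'
python3 - <<'E'
from plan import *
from workcell import bot
import pickle
F={n:bot.grab_frame(n) for n in("wrist","side","scene")}; pickle.dump(F,open("F10.pkl","wb"))
cv2.imwrite("pics/w10.png",F["wrist"]["pixels"])
a=F["scene"]["pixels"][230:330,300:400]; b=F["side"]["pixels"][170:270,280:380]
cv2.imwrite("pics/s10.png",np.hstack([cv2.resize(a,(400,400),interpolation=2),cv2.resize(b,(400,400),interpolation=2)]))
c=cur(); plan(c,strike(150),1);print(c[0])
E
```

```text
clock: 22.12
position: [0.4996, 0.1762, 0.071]
tool_rot: [-3.139, -0.005, -2.982]
force: [-0.0, 1.0, -2.3]
grip_width: 0.0217
N 1 [-0.0066, -0.0273, -0.0133, -0.0003, -0.0008, -0.0001] err mm [-0.  0. -0.] deg 0.02
[0.49876066 0.17864829 0.0710213 ]
```

View pics/w10.png

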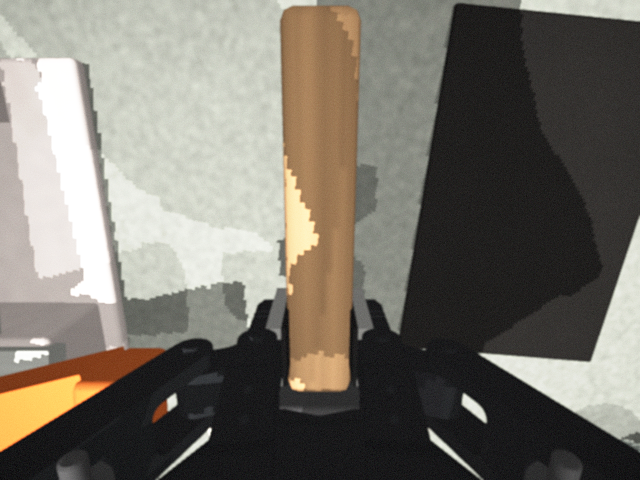

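View pics/s10.png

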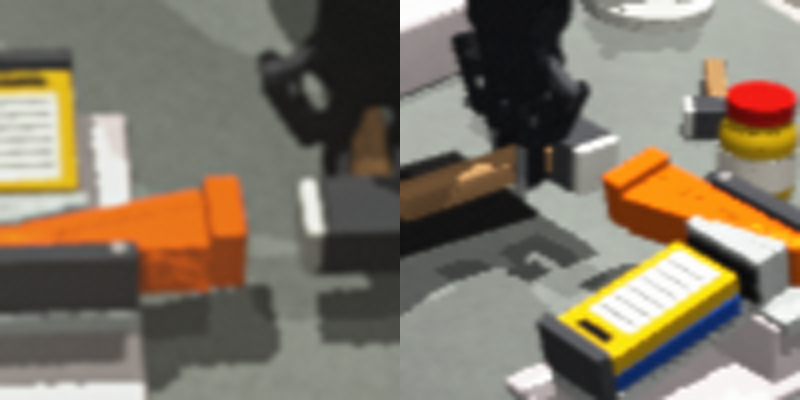

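```bash

python3 -m handwheel '[[-0.003,-0.6,0,0,0,0],[-0.003,-0.5,0,0,0,0],[0,-0.5,0,0,0,0],[0,-0.4,0,0,0,0],[0,0,0,0,0,0]]'
python3 -m handwheel '[[0,0.8,0,0,0,0],[0,0,0,0,0,0]]'
python3 - <<'E'
from plan import *
from workcell import bot
F={n:bot.grab_frame(n) for n in("side","scene")}
a=F["scene"]["pixels"][230:330,300:400]; b=F["side"]["pixels"][170:270,280:380]
cv2.imwrite("pics/s11.png",np.hstack([cv2.resize(a,(400,400),interpolation=2),cv2.resize(b,(400,400),interpolation=2)]))
c=cur(); plan(c,strike(100),1);print(c[0])
E
```

```text
clock: 22.9
position: [0.5073, 0.1277, 0.071]
tool_rot: [-3.139, -0.005, -2.981]
force: [-0.5, -0.1, -2.0]
grip_width: 0.022
clock: 23.15
position: [0.5038, 0.1496, 0.071]
tool_rot: [-3.14, -0.005, -2.978]
force: [-0.5, 0.0, -2.9]
grip_width: 0.0219
N 1 [0.0002, -0.7896, -0.0159, -0.0004, -0.0008, -0.0] err mm [0. 0. 0.] deg 0.02
[0.50393692 0.14814053 0.07090631]
```

View pics/s11.png

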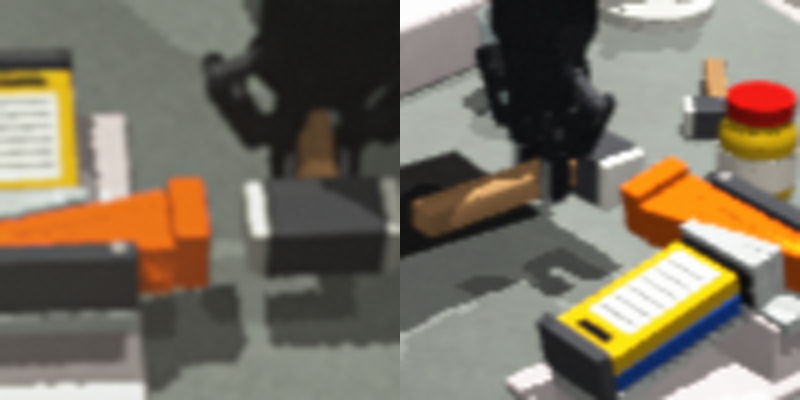

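```bash

python3 -m handwheel '[[0,-0.6,0,0,0,0],[0,-0.5,0,0,0,0],[0,-0.45,0,0,0,0],[0,0,0,0,0,0]]'
python3 -m handwheel '[[0,0.6,0,0,0,0],[0,0,0,0,0,0]]'
python3 -m handwheel '[[0,-0.5,0,0,0,0],[0,-0.2,0,0,0,0],[0,-0.16,0,0,0,0]]'
python3 - <<'E'
from plan import *
c=cur(); plan(c,strike(70),1);print(c[0])
E
```

```text
clock: 23.75
position: [0.5104, 0.1085, 0.071]
tool_rot: [-3.139, -0.005, -2.982]
force: [0.1, -0.6, -1.7]
grip_width: 0.0219
clock: 24.0
position: [0.5075, 0.1268, 0.0711]
tool_rot: [-3.14, -0.005, -2.978]
force: [0.0, 0.7, -3.7]
grip_width: 0.0221
clock: 24.38
position: [0.511, 0.1038, 0.071]
tool_rot: [-3.14, -0.005, -2.98]
force: [-3.3, 6.6, -3.0]
grip_width: 0.022
N 1 [-0.0072, -0.1941, -0.0142, -0.0002, -0.0008, -0.0001] err mm [-0.  0.  0.] deg 0.02
[0.51100854 0.10381392 0.0709948 ]
```

```bash

python3 -m handwheel '[[0,-0.08,0,0,0,0],[0,-0.06,0,0,0,0]]'
python3 -m handwheel '[[0,-0.06,0,0,0,0]]'
python3 -m handwheel '[[0,-0.04,0,0,0,0]]'
```

```text
clock: 24.62
position: [0.5114, 0.1009, 0.071]
tool_rot: [-3.141, -0.005, -2.979]
force: [-2.9, 7.5, -3.2]
grip_width: 0.0222
clock: 24.75
position: [0.5117, 0.0995, 0.071]
tool_rot: [-3.141, -0.005, -2.979]
force: [-3.4, 8.7, -2.1]
grip_width: 0.022
clock: 24.88
position: [0.5118, 0.0986, 0.071]
tool_rot: [-3.141, -0.005, -2.979]
force: [-3.2, 9.2, -2.4]
grip_width: 0.0218
```

```bash

python3 -m handwheel '[[0,-0.04,0,0,0,0],[0,-0.03,0,0,0,0]]'
python3 -m handwheel '[[0,-0.03,0,0,0,0]]'
python3 -m handwheel '[[0,-0.03,0,0,0,0]]'
```

```text
clock: 25.12
position: [0.5121, 0.097, 0.071]
tool_rot: [-3.141, -0.005, -2.979]
force: [-4.0, 8.9, -2.9]
grip_width: 0.0218
clock: 25.25
position: [0.5122, 0.0963, 0.071]
tool_rot: [-3.141, -0.005, -2.979]
force: [-3.4, 9.6, -2.1]
grip_width: 0.0222
clock: 25.38
position: [0.5123, 0.0956, 0.071]
tool_rot: [-3.141, -0.005, -2.979]
force: [-3.9, 9.0, -2.0]
grip_width: 0.022
```

```bash

python3 -m handwheel '[[0,-0.02,0,0,0,0]]'
python3 -m handwheel '[[0,-0.02,0,0,0,0]]'
python3 -m handwheel '[[0,-0.02,0,0,0,0]]'
```

```text
clock: 25.5
position: [0.5124, 0.0952, 0.071]
tool_rot: [-3.141, -0.005, -2.979]
force: [-4.8, 9.7, -3.6]
grip_width: 0.0221
clock: 25.62
position: [0.5124, 0.0947, 0.071]
tool_rot: [-3.141, -0.005, -2.979]
force: [-3.7, 8.9, -2.9]
grip_width: 0.022
clock: 25.75
position: [0.5125, 0.0943, 0.071]
tool_rot: [-3.141, -0.005, -2.979]
force: [-4.5, 10.5, -3.1]
grip_width: 0.0218
```

```bash

for i in 1; do
python3 -m handwheel '[[0,-0.02,0,0,0,0]]'
python3 -m handwheel '[[0,-0.02,0,0,0,0]]'
python3 -m handwheel '[[0,-0.02,0,0,0,0]]'
done
python3 - <<'E'
from plan import *
from workcell import bot
F={n:bot.grab_frame(n) for n in("side","scene")}
a=F["scene"]["pixels"][230:330,300:400]; b=F["side"]["pixels"][170:270,280:380]
cv2.imwrite("pics/s12.png",np.hstack([cv2.resize(a,(400,400),interpolation=2),cv2.resize(b,(400,400),interpolation=2)]))
E
```

```text
clock: 25.88
position: [0.5126, 0.0938, 0.071]
tool_rot: [-3.141, -0.005, -2.979]
force: [-4.2, 10.7, -2.9]
grip_width: 0.0217
clock: 26.0
position: [0.5126, 0.0933, 0.071]
tool_rot: [-3.141, -0.005, -2.978]
force: [-3.6, 10.4, -2.7]
grip_width: 0.022
clock: 26.12
position: [0.5127, 0.0929, 0.071]
tool_rot: [-3.141, -0.005, -2.978]
force: [-4.0, 10.6, -3.0]
grip_width: 0.0223
```

View pics/s12.png

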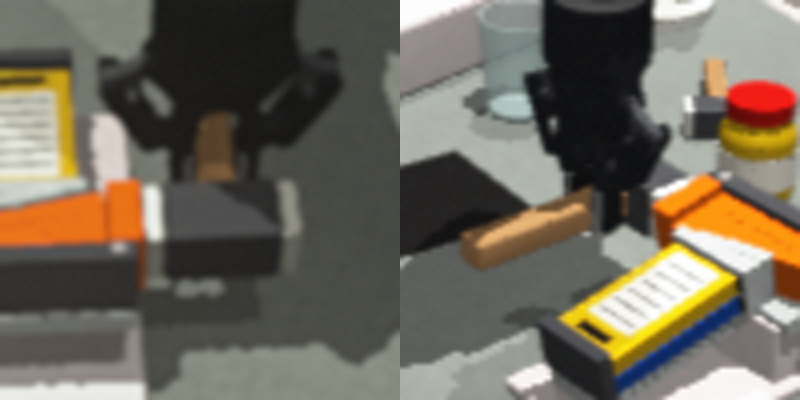

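```bash

python3 -m handwheel '[[0,-0.02,0,0,0,0]]'
python3 -m handwheel '[[0,-0.02,0,0,0,0]]'
python3 -m handwheel '[[0,-0.02,0,0,0,0]]'
python3 -m handwheel '[[0,-0.02,0,0,0,0]]'
```

```text
clock: 26.35
position: [0.5128, 0.0926, 0.071]
tool_rot: [-3.141, -0.005, -2.978]
force: [-5.2, 12.4, -2.7]
grip_width: 0.0218
clock: 26.48
position: [0.5128, 0.0922, 0.071]
tool_rot: [-3.142, -0.005, -2.978]
force: [-5.2, 12.7, -2.4]
grip_width: 0.0218
clock: 26.6
position: [0.5128, 0.0918, 0.071]
tool_rot: [3.141, -0.005, -2.978]
force: [-5.7, 13.4, -2.4]
grip_width: 0.0219
clock: 26.72
position: [0.5129, 0.0916, 0.071]
tool_rot: [3.141, -0.005, -2.978]
force: [-5.6, 15.1, -2.2]
grip_width: 0.0218
```

```bash

python3 -m handwheel '[[0,-0.02,0,0,0,0]]'
python3 -m handwheel '[[0,-0.02,0,0,0,0]]'
python3 -m handwheel '[[0,-0.02,0,0,0,0]]'
```

```text
clock: 26.85
position: [0.5129, 0.0912, 0.071]
tool_rot: [3.141, -0.005, -2.978]
force: [-6.1, 15.2, -1.9]
grip_width: 0.0222
clock: 26.98
position: [0.5129, 0.0909, 0.071]
tool_rot: [3.141, -0.005, -2.978]
force: [-7.0, 16.5, -2.8]
grip_width: 0.0223
clock: 27.1
position: [0.513, 0.0906, 0.071]
tool_rot: [3.141, -0.005, -2.977]
force: [-7.3, 17.8, -1.8]
grip_width: 0.022
```

```bash

python3 -m handwheel '[[0,0.5,0,0,0,0],[0,0,0,0,0,0]]'
python3 - <<'E'
from plan import *
from workcell import bot
F={n:bot.grab_frame(n) for n in("side","scene")}
import pickle; pickle.dump(F,open("F13.pkl","wb"))
a=F["scene"]["pixels"][260:320,305:365]; b=F["side"]["pixels"][200:260,330:390]
cv2.imwrite("pics/s13.png",np.hstack([cv2.resize(a,(400,400),interpolation=2),cv2.resize(b,(400,400),interpolation=2)]))
for n in("scene","side"):
    for Y in(62,65,68,77):
        print(n,Y,np.round(proj(F[n],pose(STAND,0,bed([(118.5,Y,42),(168.5,Y,42),(168.5,Y,2)])/1000)),1).tolist())
E
```

```text
clock: 27.35
position: [0.5117, 0.101, 0.0711]
tool_rot: [-3.139, -0.005, -2.979]
force: [-0.3, 0.2, -1.9]
grip_width: 0.022
scene 62 [[333.9, 274.3], [335.5, 289.0], [335.4, 303.2]]
scene 65 [[335.3, 274.2], [336.9, 288.9], [336.8, 303.1]]
scene 68 [[336.7, 274.2], [338.3, 288.9], [338.1, 303.1]]
scene 77 [[340.8, 274.0], [342.5, 288.7], [342.3, 302.9]]
side 62 [[342.6, 221.1], [355.8, 212.8], [357.2, 224.2]]
side 65 [[341.9, 220.7], [355.1, 212.4], [356.5, 223.8]]
side 68 [[341.1, 220.3], [354.4, 212.1], [355.8, 223.4]]
side 77 [[339.0, 219.1], [352.2, 210.9], [353.7, 222.3]]
```

View pics/s13.png

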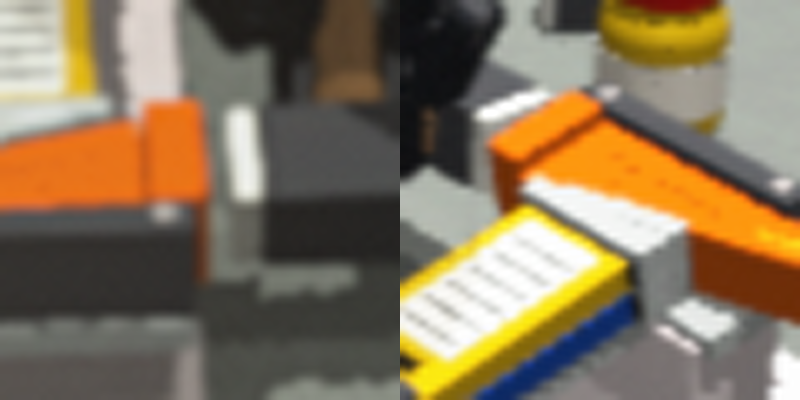

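```bash

python3 -m handwheel '[[0,-0.3,0,0,0,0],[0,-0.18,0,0,0,0]]'
python3 -m handwheel '[[0,-0.03,0,0,0,0]]'
python3 -m handwheel '[[0,-0.02,0,0,0,0]]'
python3 -m handwheel '[[0,0,0,0,0,0]]'
```

```text
clock: 27.7
position: [0.5133, 0.09, 0.0711]
tool_rot: [3.141, -0.005, -2.978]
force: [-8.5, 20.9, -1.6]
grip_width: 0.0222
clock: 27.82
position: [0.5134, 0.0898, 0.0712]
tool_rot: [3.141, -0.005, -2.978]
force: [-5.8, 17.7, -1.5]
grip_width: 0.0218
clock: 27.95
position: [0.5133, 0.0897, 0.0711]
tool_rot: [3.14, -0.005, -2.977]
force: [-7.2, 19.2, -1.0]
grip_width: 0.022
clock: 28.08
position: [0.5134, 0.0897, 0.0711]
tool_rot: [3.141, -0.005, -2.977]
force: [-7.0, 18.0, -1.9]
grip_width: 0.0217
```

```bash

python3 -m handwheel '[[0,-0.03,0,0,0,0],[0,-0.03,0,0,0,0]]'
python3 -m handwheel '[[0,-0.03,0,0,0,0],[0,-0.03,0,0,0,0]]'
python3 -m handwheel '[[0,0,0,0,0,0]]'
```

```text
clock: 28.32
position: [0.5134, 0.0891, 0.0712]
tool_rot: [3.14, -0.005, -2.976]
force: [-9.0, 24.3, -1.4]
grip_width: 0.022
clock: 28.58
position: [0.5135, 0.0881, 0.0712]
tool_rot: [3.139, -0.005, -2.976]
force: [-9.3, 26.5, -0.1]
grip_width: 0.0221
clock: 28.7
position: [0.5135, 0.0881, 0.0712]
tool_rot: [3.139, -0.005, -2.976]
force: [-8.8, 25.3, 0.0]
grip_width: 0.0218
```

```bash

python3 -m handwheel '[[0,0.5,0,0,0,0],[0,0.9,0,0,0,0]]'
python3 -m handwheel '[[0,0.9,0,0,0,0],[0,0,0,0,0,0]]'
python3 - <<'E'
from plan import *
from workcell import bot
F={n:bot.grab_frame(n) for n in("side","scene","wrist")}
import pickle; G=pickle.load(open("F13.pkl","rb")); pickle.dump(F,open("F14.pkl","wb"))
cv2.imwrite("pics/w14.png",F["wrist"]["pixels"])
a=G["scene"]["pixels"][260:320,305:365]; b=F["scene"]["pixels"][260:320,305:365]
cv2.imwrite("pics/s14.png",np.hstack([cv2.resize(a,(400,400),interpolation=2),cv2.resize(b,(400,400),interpolation=2)]))
for X in(G,F):
    for n,w in(("scene",(270,310,300,380)),("side",(190,260,330,400))):
        h=cv2.cvtColor(X[n]["pixels"],cv2.COLOR_BGR2HSV); m=cv2.inRange(h,np.array([5,150,60]),np.array([17,255,255]))[w[0]:w[1],w[2]:w[3]]
        ys,xs=np.nonzero(m); print(n,xs.max()+w[2],xs.min()+w[2],ys.min()+w[0],len(xs))
E
```

```text
clock: 28.95
position: [0.5089, 0.1179, 0.0709]
tool_rot: [-3.139, -0.005, -2.982]
force: [0.7, 0.2, -2.9]
grip_width: 0.0221
clock: 29.2
position: [0.505, 0.1422, 0.071]
tool_rot: [-3.14, -0.005, -2.978]
force: [0.3, -0.1, -3.0]
grip_width: 0.0218
scene 335 300 275 423
side 397 344 193 693
scene 335 300 275 423
side 397 344 193 685
```

View pics/s14.png

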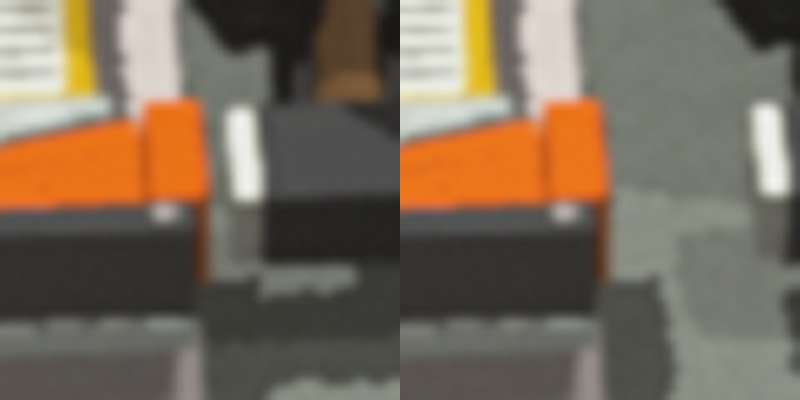

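View pics/w14.png

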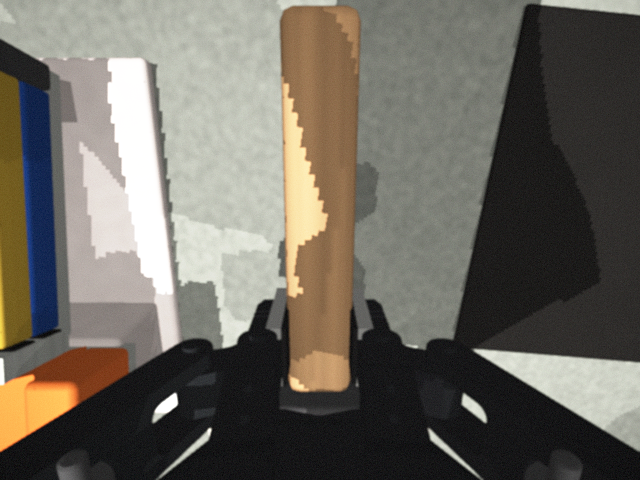

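Both wedge pictures match to the pixel, so the wedge has stopped. The handle hasn't shifted in the grip. I'll take the mallet back to the mat.

```bash

python3 - <<'E'
from plan import *
c=cur(); e=plan(c,down(.4605,.304,.075,-.061)); plan(e,down(.4605,.304,.012,-.061))
E
```

```text
N 7 [0.1942, 0.9531, -0.0247, -0.0001, -0.0001, 0.005] err mm [-0.1 -0.   0.1] deg 0.13
N 3 [-0.0022, 0.0001, 0.8409, 0.0, -0.0, 0.0001] err mm [-0.  0.  0.] deg 0.06
```

```bash

python3 -m handwheel '[[0.194,0.953,-0.02,0,0,0.005],[0.194,0.953,-0.02,0,0,0.005],[0.194,0.953,-0.02,0,0,0.005],[0.194,0.953,-0.02,0,0,0.005],[0.194,0.953,-0.02,0,0,0.005],[0.194,0.953,-0.02,0,0,0.005],[0.194,0.953,-0.02,0,0,0.005],[0,0,0.84,0,0,0]]'
python3 -m handwheel '[[0,0,0.84,0,0,0],[0,0,0.75,0,0,0],[0,0,0,0,0,0]]'
python3 -m handwheel '[[0,0,0.05,0,0,0],[0,0,0,0,0,0]]'
```

```text
clock: 30.35
position: [0.4607, 0.3066, 0.054]
tool_rot: [-3.141, -0.002, 3.084]
force: [0.9, 0.5, -2.3]
grip_width: 0.0222
clock: 30.72
position: [0.4594, 0.304, 0.0123]
tool_rot: [-3.137, -0.006, 3.083]
force: [-0.1, 0.2, -2.8]
grip_width: 0.0224
clock: 30.98
position: [0.4601, 0.305, 0.0128]
tool_rot: [-3.139, -0.004, 3.083]
force: [0.0, 0.3, -3.0]
grip_width: 0.0218
```

```bash

python3 -m handwheel '[[0,0,0.08,0,0,0],[0,0,0,0,0,0]]'
python3 -m handwheel '[[0,0,0.04,0,0,0],[0,0,0,0,0,0]]'
```

```text
clock: 31.22
position: [0.4598, 0.3049, 0.0103]
tool_rot: [-3.138, -0.004, 3.084]
force: [0.5, -0.0, -2.8]
grip_width: 0.0219
clock: 31.48
position: [0.4597, 0.3049, 0.0091]
tool_rot: [-3.138, -0.005, 3.084]
force: [-0.1, -1.1, -2.2]
grip_width: 0.022
```

```bash

python3 -m handwheel '[[0,0,0.03,0,0,0],[0,0,0,0,0,0]]'
python3 -m handwheel '[[0,0,0,0,0,0],[0,0,0,0,0,0],[0,0,0,0,0,0]]' 0.1 40
python3 -m handwheel '[[0,0,-1,0,0,0],[0,0,-1,0,0,0],[0,0,-1,0,0,0],[0,0,-1,0,0,0],[0,0,-1,0,0,0],[0,0,-1,0,0,0],[0,0,-1,0,0,0],[0,0,0,0,0,0]]'
python3 - <<'E'
from plan import *
from workcell import bot
F={n:bot.grab_frame(n) for n in("wrist","side","scene")}
for n in F: cv2.imwrite(f"pics/e_{n}.png",F[n]["pixels"])
cv2.imwrite("pics/e_z.png",cv2.resize(F["side"]["pixels"][180:300,290:410],(600,600),interpolation=2))
E
```

```text
clock: 31.72
position: [0.4597, 0.3049, 0.0089]
tool_rot: [-3.138, -0.004, 3.084]
force: [-3.8, -2.2, 8.6]
grip_width: 0.0219
clock: 32.1
position: [0.4597, 0.3049, 0.0084]
tool_rot: [-3.138, -0.004, 3.084]
force: [-0.7, 0.6, -0.1]
grip_width: 0.0386
clock: 33.1
position: [0.4612, 0.3059, 0.185]
tool_rot: [-3.14, -0.002, 3.083]
force: [0.0, -0.4, -0.7]
grip_width: 0.0382
```

View pics/e_scene.png

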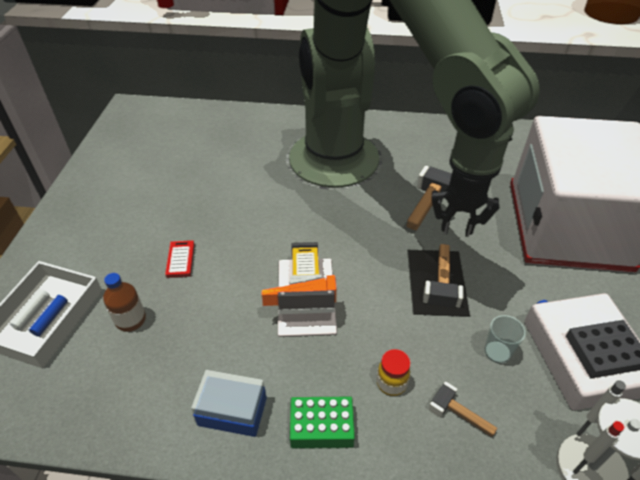

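View pics/e_wrist.png

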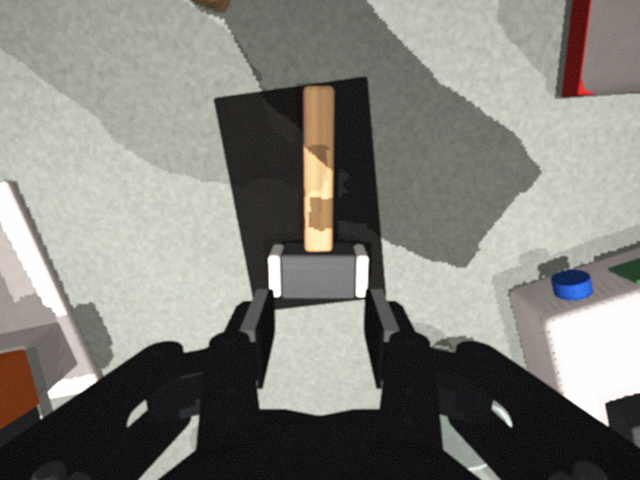

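View pics/e_z.png

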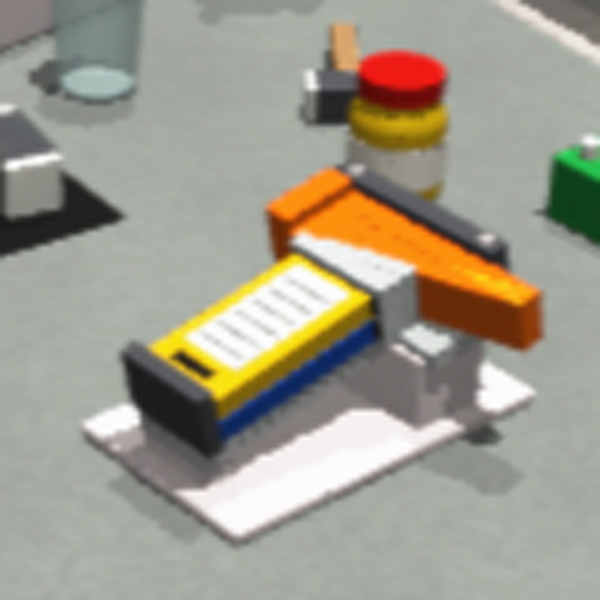

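The side view shows both cassettes stacked square between the backstop and the jaw. The mallet is on the mat (scene picture, about (443,290)) and the bystanders haven't moved. I'm handing in.

```bash
python3 -c "
from workcell import bot
print(bot.job_done(), bot.observe()['clock'])"
```

```text
the job is handed in; nothing more can be done
the job is handed in; nothing more can be done
```

The job is done and handed in, at about 33 s of the 61 s allowed. The blue cassette lies flat on the bed by the backstop, with yellow squarely on top. The wedge is driven tight, and the middle-sized mallet is back on the mat.

- **Taps:** the wedge went in with four separate mallet contacts. The first two were quick. The last two were slower pushes, the third up to about 19 N and the fourth up to about 27 N.
- **Wedge stopped:** the scene pictures before and after the last contact show it in the same place. The scene camera puts its face at bed y of about 63 to 65 mm, against 65 expected. The side camera reads about 60, and it also read about 3 mm low at the start.
- **Final pictures:** both cassettes sit square between backstop and jaw, and the mallet lies fully on the mat. The red cassette, bottle, jar and beaker are where they were.
- **Less clean points:**
  - Setting yellow down peaked at about 42 N at the wrist for a moment. That was the held cassette pressing on blue, not the arm or the gripper's body.
  - In the last contact the tool crept about 2 mm further while the wedge stayed put. I took this as give in the grip and arm.

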